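# Shut the display cabinet and bar its sliding door

## Task

Closing time: slide the display cabinet's glass door fully shut, then lock it with the sprung security bar lying on the counter: sprung tip in the socket of the end block, rubber nose under the lip of the door's keeper, so that the bar stays sprung between the two by itself. Do not force the bar or ram it against the cabinet, and leave the other things on the counter where they are.

Things in the scene. Friction and masses are not known exactly. Their poses are not given: they have to be found in the camera images.
- cabinet: low walnut display cabinet, fixed; 180 mm deep (its x, front -x), 440 wide (y), brass tracks 85 mm up along front and back; origin: centre of underside. Glass top: a fixed pane over the +y half, top 85 mm up, and a brass-framed sliding door just above it. The bar's place is over the front track between socket (+y end) and door keeper, on a line at cabinet x -70 mm, 102 mm up, 17 mm over the track.
- door (a joint): travel of the sliding glass door along the cabinet's y: 0 = fully shut, against its stop at the cabinet's -y end; grows to 0.14 m as it opens toward +y. About 2 N of friction; it stays where it is left.
- door_pull (a point): centre of the door's finger pull: an upright brass bar on the door's trailing (+y) edge, 60 mm long along the cabinet's x, 10 mm thick along y, from 97 to 120 mm above the counter. Its side facing the cabinet's +y is free for pushing.
- socket (a point): middle of the socket's mouth in the brass end block at the +y end of the front track; axes as the cabinet's. The bore runs 12 mm toward the cabinet's +y to a flat bottom; 15 mm wide, from 5.5 mm below to 8.5 mm above this point; a 45-degree flare stands 5 mm in front of the mouth. The block is 38 mm wide and rises 24 mm above this point.
- keeper (a point): middle of the mouth of the brass keeper's recess, on the front +y corner of the door; axes as the cabinet's. Recess: opens to +y, 8 mm deep toward -y, 15 mm wide, 5 mm below to 7 mm above this point; its floor runs on 6 mm in front of the mouth. The lip over it has a flat top 15 mm above this point, 20 mm deep, between cheeks 15 mm apart that rise 10 mm more. Door shut: mouth 180 mm from the socket's.
- bar: sprung security bar, 0.18 kg, 204 mm long at rest; x along it toward the sprung tip, z up through the thumb tab; origin on the underside, 102 mm from the nose end, 10 mm below the axis. From the nose end: black rubber nose 10 mm square, 16 long; rubber cap 20 square, 14 long; aluminium tube 16 square, 124 long; black collar 20 square, 10 long; round plunger 10 thick, 40 long. Lies tab up.
- bar_mid (a point): point on the bar's axis (half-way up), 110 mm from the nose end, in the free stretch of the square tube between thumb tab and collar: the place to grip it; axes as the bar's.
- bar_tab (a point): middle of the thumb tab's face toward the nose, 59 mm from the nose end and 16.5 mm above the bar's axis. The tab is a black block standing on the tube, 8 mm long along the bar, 16 mm wide, its top 25 mm above the axis. A fingertip resting on the tube can push it toward the tip.
- bar_nose (a point): centre of the end face of the bar's square rubber nose; axes as the bar's.
- bar_tip (a point): end of the bar's sprung round plunger, on its axis; moves with the plunger.
- plunger (a joint): how far the plunger is pushed into the bar: 0 = fully out, 0.017 m = hard stop. The spring takes 3.2 N to start and 0.4 N per mm more (10 N at the stop). Seated between socket and keeper it is in by 4 mm; with the tip at the bottom of the socket the nose clears the keeper's lip from 12 mm on.
- frame_mid (a point): tortoiseshell acetate spectacle frame standing folded on the counter, 140 mm wide, 42 mm high; point at its middle. Bystander.
- pliers: steel nose-pad pliers with red grips, 140 mm long, lying flat. Bystander.
- tray: white ceramic lens tray, 85 x 150 x 18 mm, open on top. Bystander.
- lens: clear round polycarbonate lens, 65 mm across, 5 mm thick, lying in the tray. Bystander.
- screwdriver: small screwdriver, 130 mm long, lying flat. Bystander.
- spray: lens spray bottle, 36 mm across, 110 mm high. Bystander.
- dish: small white ceramic bowl, 70 mm across, 25 mm high. Bystander.

How it is judged:
By the outcome, as a careful person would: the job done as asked, in the order asked, and still so for the second after the job is handed in, with the robot touching nothing.
It also fails if it takes over 72 s, if anything falls off the work surface, if the arm or the gripper's body presses on something with over 40 N, if the wrist force passes 120 N, or if a joint passes its speed limit or range.

## Robot

A 6-joint arm with a two-finger parallel gripper is mounted at the origin on the work surface. World frame = base frame: x ahead of the robot, y to its left, z up, the work surface at z = 0. Lengths are in m, angles in degrees, forces in N, time in s.
With the tool pointing down it reaches from about 0.3 to 0.75 m from the base axis. Payload 8.5 kg.
Tool frame: the origin (TCP) lies between the finger pads; the fingertips stand 8 mm ahead of it and the grasp point (between the pads) lies 11 mm behind it; y points along the fingers, z is the direction in which the jaws open and shut, and the axes are right-handed (so a half turn about y gives the same grasp; the last joint's range is limited). The gripper opens to 85 mm and grips with 20 to 120 N. Pads are 22 mm wide; open, the fingers measure 114 mm over their backs; the gripper's body (76 mm by 85 mm) begins 54 mm behind the grasp point. The pads swing forward as they close: fully open they stand 13 mm farther back than shut.
Start: joints at [53.497, 21.807, 74.336, -0, 83.858, -12.336], TCP at [0.225, 0.502, 0.239] pointing down, gripper open.
Joint ranges: [-178.18, 178.18], [-50.72, 133.34], [12.68, 142.11], [-81.47, 261.47], [9.98, 163.14], [-165.26, 165.26]. Speed limits (degrees/s): [136.94, 136.94, 180, 180, 180, 180].

## Interface

Orientations are given as a 3x3 rotation matrix whose columns are the frame's x, y, z axes.
In Python, from rig import env, get_image gives the robot as it stands.
- The arm moves only by the tool move_arm, never from a script. Its argument "targets" is one flat list of numbers, 6 for each row, row after row: the shift along the tool's x, y, z in mm, then the turn, a rotation vector about the tool's x, y, z in rad. A call has exactly 5 rows; each row shifts and turns the commanded pose from where the row before left it, along the tool's axes as they then stand; what a row does not reach is not made up. A row lasts 1/8 s, in which the tool goes at most 62.5 mm and 10.7 degrees, less where a joint would pass 70% of its speed; a pose out of reach is approached as far as the arm can. A call is refused whole if a number of a shift passes 62.5 or a number of a turn 0.188, either way. A call with a gripper value outside its range is refused whole. "hand" is the opening, from -1 (shut) to 1 (fully open), so that 0 is half open, set as the call begins (left out, the last holds). The fingers move at their own pace and stop on an object; "squeeze" is the grip in N (left out, the last holds). Time passes only in rows, so rows that do not move let the fingers close, or fill a call up. It gives the time, the measured TCP pose, the force and the opening at its end, in the units of the state.
- env.observe(): the state, without advancing time (a new reading comes with each control period).
- get_image(name): name is "scene" or "side" or "wrist"; returns a dict with "pixels" (400x640x3 uint8, red, green, blue), "z_map" (400x640 float32, m along the optical axis (not along the pixel's ray), 0 where there is no reading), "intrinsics" (3x3 intrinsics, pixels), "k1" (the pictures are not rectified: a ray, as slopes to the right and down, at radius r is drawn at 1 + k1 r^2 times it, then the intrinsics apply), "R" (3x3) and "t" (3): a world point X has camera coordinates R X + t; the wrist camera has in their place "mount" (4x4, takes a point from camera to tool coordinates, whose origin is the TCP and whose axes are the tool frame's). Camera axes: x right, y down, z forward; pixel columns grow to the right and rows downward; lengths in m; the calibration is good to about 2 mm. A picture is of the moment at which its call begins: read the wrist's pose just before it.
- env.close_job(): hands the job in, once; it reports no verdict.
The state is a dict: "time_s": time; "q": joint angles; "qvel": joint speeds; "joint_efforts": joint torques, N m; "position": TCP position; "tool_rot": TCP orientation; "ft_force": force on the tool from outside, world axes, zero at the start; "wrist_torque": the same for the moment, N m; "grip_width": finger opening in m.
Only numpy, scipy, OpenCV 4.12 (cv2) and the standard library are available. Lean on these libraries where they do the work, as an engineer would, in place of code of your own. Each camera call takes 0.05 s, during which the arm holds its last target.

## Working session

There is one attempt and no reset: what is moved stays moved. The work goes in short steps, Python scripts to look and compute and a tool call to move; the robot and the scene stay as the last step left them, time stands still between calls to the robot, and variables do not carry over. Pictures are saved under pics/ and viewed, and the job is handed in when it is done.

Besides the shell and the picture viewer there is one more tool, called as name(argument=value, ...) on one line, values as JSON. move_arm: Moves the arm, as the interface text tells. Its arguments: {"type":"object","properties":{"targets":{"type":"array"},"hand":{"type":"number"},"squeeze":{"type":"number"}},"required":["targets"]}

```bash
ls; mkdir -p pics; cat > h.py <<'E'
import numpy as np, cv2
from rig import env, get_image
def save(name,fn):
    s=env.observe(); im=get_image(name)
    cv2.imwrite('pics/'+fn+'.png',im['pixels'][:,:,::-1])
    if 'mount' in im:
        M=np.array(im['mount']); Rt=np.array(s['tool_rot']); p=np.array(s['position'])
        Rc=Rt@M[:3,:3]; c=Rt@M[:3,3]+p
        im['R']=Rc.T; im['t']=-Rc.T@c
    np.savez('pics/'+fn+'.npz',**{k:np.array(v) for k,v in im.items()})
    return im
def load(fn): return dict(np.load('pics/'+fn+'.npz'))
def ray(im,u,v):
    K=im['intrinsics'];k1=float(im['k1'])
    x=(u-K[0,2])/K[0,0]; y=(v-K[1,2])/K[1,1]
    a,b=x,y
    for _ in range(20):
        r2=a*a+b*b; a=x/(1+k1*r2); b=y/(1+k1*r2)
    R=np.array(im['R']);t=np.array(im['t'])
    return -R.T@t, R.T@np.array([a,b,1.])
def onz(im,u,v,z):
    c,d=ray(im,u,v); return c+d*(z-c[2])/d[2]
def dep(im,u,v):
    c,d=ray(im,u,v); return c+d*float(im['z_map'][int(v),int(u)])
def proj(im,X):
    K=im['intrinsics'];k1=float(im['k1'])
    p=im['R']@np.array(X)+im['t']; a,b=p[:2]/p[2]; s=1+k1*(a*a+b*b)
    return np.array([K[0,0]*a*s+K[0,2],K[1,1]*b*s+K[1,2]])
E
python3 - <<'E'
from h import *
s=env.observe(); print(s)
for n in ['scene','side','wrist']:
    im=save(n,n+'0'); print(n,im['intrinsics'],im['k1'],-im['R'].T@im['t'],im['R'])
E
```

```text
pics
{'time_s': 0.0, 'q': array([ 5.34959786e+01,  2.18403823e+01,  7.43889125e+01,  3.63608460e-04,
        8.38559942e+01, -1.23356164e+01]), 'qvel': array([ 0.0545378 , -0.04671983,  0.13803982, -0.00877625,  0.03480791,
        0.05472714]), 'joint_efforts': array([ 2.12426812e-04, -4.48466849e+01, -2.31274045e+01, -2.10073672e-04,
        4.85901983e-03, -1.90308629e-05]), 'position': array([0.22499711, 0.50154325, 0.23869298]), 'tool_rot': array([[ 9.12345599e-01, -8.90593811e-04,  4.09419973e-01],
       [-4.09420813e-01, -1.19278509e-03,  9.12344877e-01],
       [-3.24178661e-04, -9.99998892e-01, -1.45285987e-03]]), 'ft_force': array([ 0.22528277, -0.0520628 ,  0.93244958]), 'wrist_torque': array([ 0.00479645,  0.00194386, -0.02090496]), 'grip_width': 0.08521161951443908}
scene [[464.75929625   0.         321.83778076]
 [  0.         464.75929625 203.08456286]
 [  0.           0.           1.        ]] 0.04765272828689846 [ 1.17351396 -0.72841108  1.39892061] [[ 0.74883718  0.66266424 -0.01090809]
 [ 0.52637019 -0.60465921 -0.59776389]
 [-0.40271243  0.44188613 -0.80159799]]
side [[472.07999431   0.         313.51090049]
 [  0.         472.07999431 201.53234423]
 [  0.           0.           1.        ]] 0.04125726815678019 [ 0.32355999 -0.82908624  1.09222316] [[ 0.97820222 -0.20757553  0.00572804]
 [-0.15469352 -0.74684237 -0.64675837]
 [ 0.13852916  0.63177438 -0.76267346]]
wrist [[311.57783674   0.         320.40505983]
 [  0.         311.57783674 196.4586468 ]
 [  0.           0.           1.        ]] -0.0033762727174135496 [0.15440364 0.53342151 0.37484063] [[ 0.40960122  0.91226361 -0.0013964 ]
 [ 0.87057159 -0.39042336  0.29945734]
 [ 0.27263885 -0.12387376 -0.95410867]]
```

View pics/scene0.png

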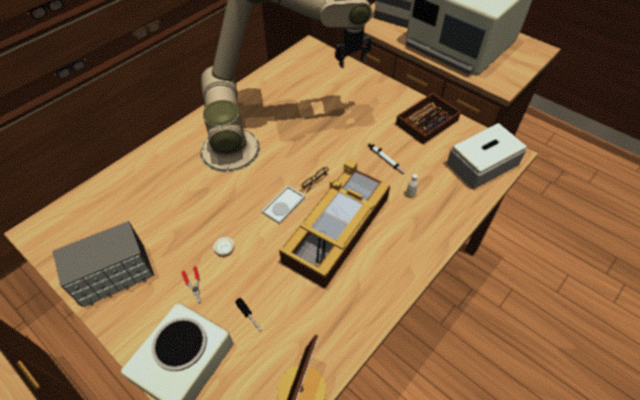

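View pics/side0.png

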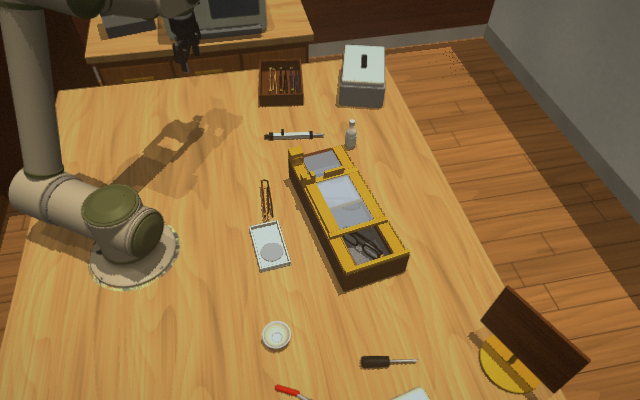

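View pics/wrist0.png

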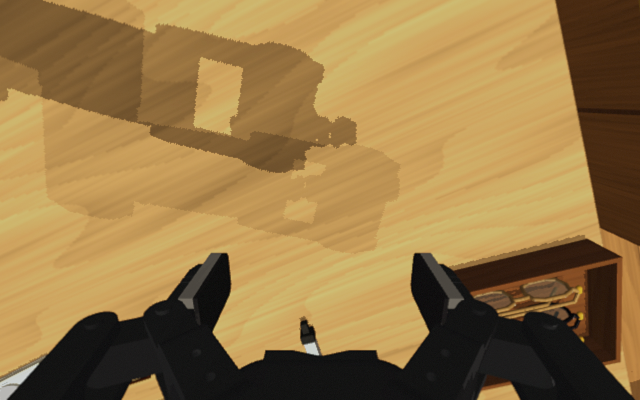

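```bash
python3 - <<'E'
from h import *
a=cv2.imread('pics/side0.png')[115:295,230:430]; cv2.imwrite('pics/z1.png',cv2.resize(a,None,fx=3.3,fy=3.3,interpolation=cv2.INTER_CUBIC))
a=cv2.imread('pics/scene0.png')[130:290,260:440]; cv2.imwrite('pics/z2.png',cv2.resize(a,None,fx=3.6,fy=3.6,interpolation=cv2.INTER_CUBIC))
im=load('side0');sc=load('scene0')
for u,v in [(267,136),(322,136),(282,131),(297,158),(326,170)]:
    print(u,v,dep(im,u,v))
for u,v in [(370,146),(402,173),(350,170)]: print(dep(sc,u,v))
E
```

```text
267 136 [0.4257306  0.3827736  0.01215283]
322 136 [6.11697914e-01 3.58171107e-01 3.38621169e-04]
282 131 [0.47651671 0.37223256 0.03457931]
297 158 [0.49141954 0.17288377 0.09678628]
326 170 [0.56077747 0.0888666  0.11565882]
[0.43816219 0.37457925 0.02285397]
[0.61241618 0.35644992 0.00456264]
[0.50271321 0.16367218 0.10811479]
```

View pics/z1.png

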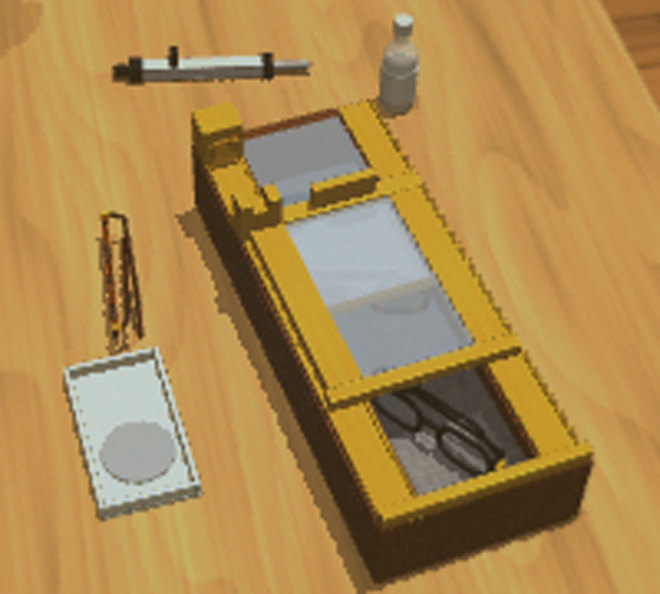

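View pics/z2.png

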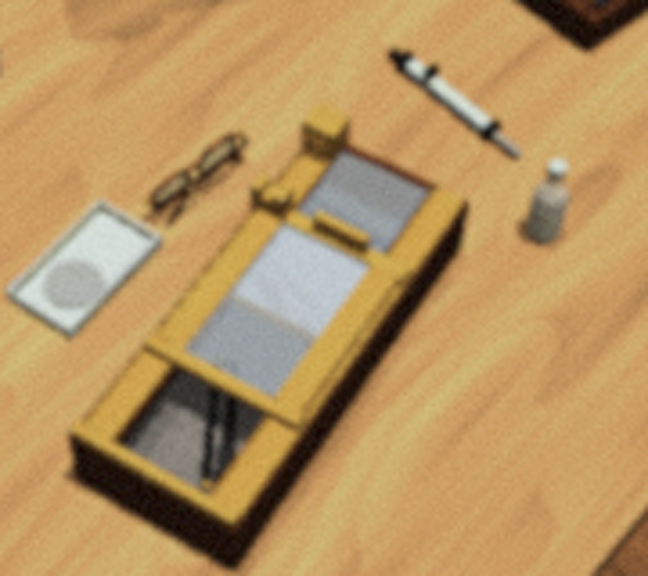

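```bash
cat >> h.py <<'E'
def cloud(im):
    K=im['intrinsics'];k1=float(im['k1'])
    v,u=np.mgrid[0:400,0:640].astype(float)
    x=(u-K[0,2])/K[0,0]; y=(v-K[1,2])/K[1,1]; a,b=x.copy(),y.copy()
    for _ in range(15):
        r2=a*a+b*b; a=x/(1+k1*r2); b=y/(1+k1*r2)
    z=im['z_map'].astype(float)
    P=np.stack([a*z,b*z,z],-1)
    return (P-im['t'])@im['R'], z>0
E
python3 - <<'E'
from h import *
for n in ['side0','scene0']:
    im=load(n); P,ok=cloud(im)
    hsv=cv2.cvtColor(im['pixels'],cv2.COLOR_RGB2HSV)
    # table check
    m=ok&(P[...,0]>0.4)&(P[...,0]<0.9)&(P[...,1]>-.4)&(P[...,1]<.3)
    brass=m&(hsv[...,1]>170)&(hsv[...,0]>18)&(hsv[...,0]<32)
    zz=P[...,2]
    t=m&(zz<0.03); print(n,'table',np.median(zz[t]),zz[t].std())
    b=brass&(zz>0.075)&(zz<0.105)
    b=cv2.morphologyEx(b.astype(np.uint8),cv2.MORPH_OPEN,np.ones((2,2)))
    nl,lab,st,_=cv2.connectedComponentsWithStats(b,connectivity=8); i=1+np.argmax(st[1:,4])
    pts=P[lab==i][:,:2].astype(np.float32); r=cv2.minAreaRect(pts*1000); print(len(pts),r,cv2.boxPoints(r))
    h=m&(zz>0.115); print('high',P[h].mean(0),h.sum())
    # bar
    w=ok&(P[...,0]>0.35)&(P[...,0]<0.7)&(P[...,1]>.28)&(P[...,1]<.45)&(zz>0.006)
    nl,lab,st,_=cv2.connectedComponentsWithStats(w.astype(np.uint8))
    for i in range(1,nl):
        if st[i,4]>40:
            pts=P[lab==i]; r=cv2.minAreaRect(pts[:,:2].astype(np.float32)*1000); print('c',st[i],r,pts[:,2].max())
E
```

```text
side0 table -0.0007765326431424527 0.005066730346214651
3178 ((575.6995239257812, -283.837158203125), (1165.658447265625, 291.07366943359375), 79.20323944091797) [[ 323.56006 -829.0863 ]
 [ 609.4811  -883.6118 ]
 [ 827.839    261.412  ]
 [ 541.91797  315.9375 ]]
high [0.51274239 0.12280576 0.12209557] 284
c [345 119  10  29 124] ((686.6343994140625, 291.0387878417969), (26.30842399597168, 21.9492130279541), 0.09923025220632553) 0.11330906996397758
c [264 129  60  11 302] ((514.9314575195312, 369.77734375), (26.627805709838867, 201.40028381347656), 80.7826919555664) 0.03683869550458184
scene0 table -0.0005105383424675806 0.18832619682420254Traceback (most recent call last):
  File "<stdin>", line 12, in <module>
    return _wrapfunc(a, 'argmax', axis=axis, out=out, **kwds)
    return bound(*args, **kwds)
ValueError: attempt to get argmax of an empty sequence
```

```bash

python3 - <<'E'
from h import *
for n in ['side0','scene0']:
    im=load(n); P,ok=cloud(im); zz=P[...,2]
    m=ok&(P[...,0]>0.44)&(P[...,0]<0.9)&(P[...,1]>-.4)&(P[...,1]<.27)&(zz>0.06)&(zz<.11)
    m=cv2.morphologyEx(m.astype(np.uint8),cv2.MORPH_OPEN,np.ones((3,3)))>0
    m&=ok&(zz>.06)
    nl,lab,st,_=cv2.connectedComponentsWithStats(m.astype(np.uint8)); i=1+np.argmax(st[1:,4])
    pts=P[lab==i][:,:2].astype(np.float32); r=cv2.minAreaRect(pts*1000); print(len(pts),r,cv2.boxPoints(r))
E
```

```text
7082 ((587.7883911132812, -13.403640747070312), (184.3413848876953, 446.3670349121094), 8.584212303161621) [[ 463.33725  193.52202]
 [ 529.96326 -247.84462]
 [ 712.2395  -220.3293 ]
 [ 645.6135   221.03734]]
4948 ((590.6572875976562, -14.13323974609375), (184.49630737304688, 445.9234619140625), 8.641867637634277) [[ 465.95465  192.43617]
 [ 532.9582  -248.42467]
 [ 715.3599  -220.70265]
 [ 648.3564   220.15819]]
```

```bash
cat > plan.py <<'E'
import numpy as np, json
from scipy.spatial.transform import Rotation as Ro
def Ry(yaw):
    a=np.radians(yaw); z=[np.cos(a),np.sin(a),0]; y=[0,0,-1]; x=[np.sin(a),-np.cos(a),0]
    return np.array([x,y,z]).T
def plan(p,R,legs,dec=1):
    """legs: list of (pos,yaw,nrows[,turn sign]) ; prints calls"""
    p=np.array(p,float);R=np.array(R,float);rows=[]
    for leg in legs:
        tp,yaw,n=leg[:3]; tp=np.array(tp,float); T=Ry(yaw)
        for k in range(n):
            rem=n-k
            d=R.T@((tp-p)/rem)*1000; w=Ro.from_matrix(R.T@T).as_rotvec()
            if len(leg)>3 and np.sign(w[1])!=leg[3] and abs(w[1])>2.5: w=w-w/np.linalg.norm(w)*2*np.pi
            w=w/rem; m=abs(w).max()
            if m>.186: w*=.186/m
            d=np.round(d,dec);w=np.round(w,3)
            if abs(d).max()>62.5: print('TOO FAR',d)
            p=p+R@d/1000; R=R@Ro.from_rotvec(w).as_matrix()
            rows.append(list(d)+list(w))
    while len(rows)%5: rows.append([0]*6)
    for i in range(0,len(rows),5): print([float(x) if x%1 else int(x) for r in rows[i:i+5] for x in r])
    print('end',p.round(4),'resid',np.degrees(Ro.from_matrix(R.T@Ry(legs[-1][1])).magnitude()).round(2))
    return p,R
def cur():
    from rig import env
    s=env.observe(); return s['position'],s['tool_rot']
E
python3 - <<'E'
from plan import *
p,R=cur(); plan(p,R,[((.505,.04,.33),8.6,10)],0)
E
```

```text
[44, -9, -31, 0, 0.1, 0, 47, -9, -26, 0, 0.1, 0, 50, -9, -21, 0, 0.1, 0, 52, -9, -16, 0, 0.1, 0, 53, -9, -11, 0, 0.1, 0]
[54, -9, -6, 0, 0.1, 0, 54, -9, 0, 0, 0.1, 0, 54, -9, 5, 0, 0.1, 0, 52, -9, 11, 0, 0.099, 0, 52, -10, 15, 0.001, 0.1, 0.001]
end [0.5048 0.0396 0.3301] resid 0.02
```

move_arm(targets=[44,-9,-31,0,0.1,0,47,-9,-26,0,0.1,0,50,-9,-21,0,0.1,0,52,-9,-16,0,0.1,0,53,-9,-11,0,0.1,0], hand=-1)

```text
time_s: 0.78
position: [0.3658, 0.269, 0.2845]
tool_rot: [[0.602, -0.0, 0.799], [-0.799, -0.0, 0.602], [-0.0, -1.0, -0.0]]
ft_force: [0.7, 0.7, -0.9]
grip_width: 0.0004
```

move_arm(targets=[54,-9,-6,0,0.1,0,54,-9,0,0,0.1,0,54,-9,5,0,0.1,0,52,-9,11,0,0.099,0,52,-10,15,0.001,0.1,0.001])

```text
time_s: 1.4
position: [0.5054, 0.0381, 0.3304]
tool_rot: [[0.146, 0.0, 0.989], [-0.989, 0.001, 0.146], [-0.001, -1.0, 0.001]]
ft_force: [1.0, 0.3, 0.7]
grip_width: 0.0
```

```bash

python3 - <<'E'
from h import *
im=save('wrist','w1'); s=env.observe(); print(s['time_s'],s['position'],s['tool_rot'],s['grip_width'])
E
```

```text
1.45 [0.50830362 0.03319668 0.33078344] [[ 0.13790009  0.00228191  0.99044352]
 [-0.9904451  -0.00113652  0.13790293]
 [ 0.00144034 -0.99999675  0.00210338]] 0.00036923932525457245
```

View pics/w1.png

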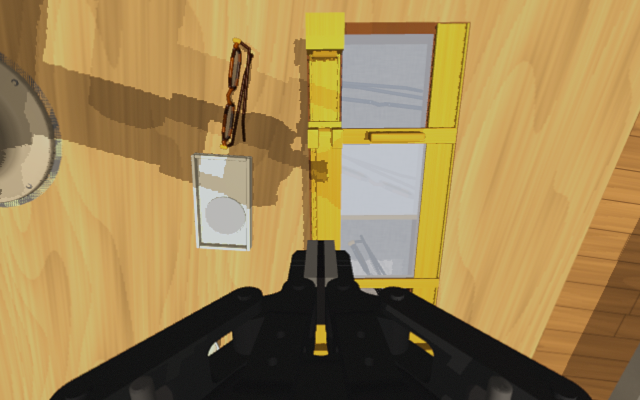

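```bash

python3 - <<'E'
from h import *
im=save('wrist','w1b');im=save('wrist','w2'); s=env.observe(); print(s['time_s'],s['position'],s['tool_rot'])
a=cv2.imread('pics/w2.png')[0:170,280:500]; cv2.imwrite('pics/z3.png',cv2.resize(a,None,fx=3.5,fy=3.5,interpolation=cv2.INTER_CUBIC))
E
```

```text
1.55 [0.50561942 0.03776787 0.32984956] [[ 1.45936146e-01  7.13295593e-05  9.89294009e-01]
 [-9.89293291e-01  1.21745202e-03  1.45935952e-01]
 [-1.19400845e-03 -9.99999256e-01  2.48236110e-04]]
```

View pics/z3.png

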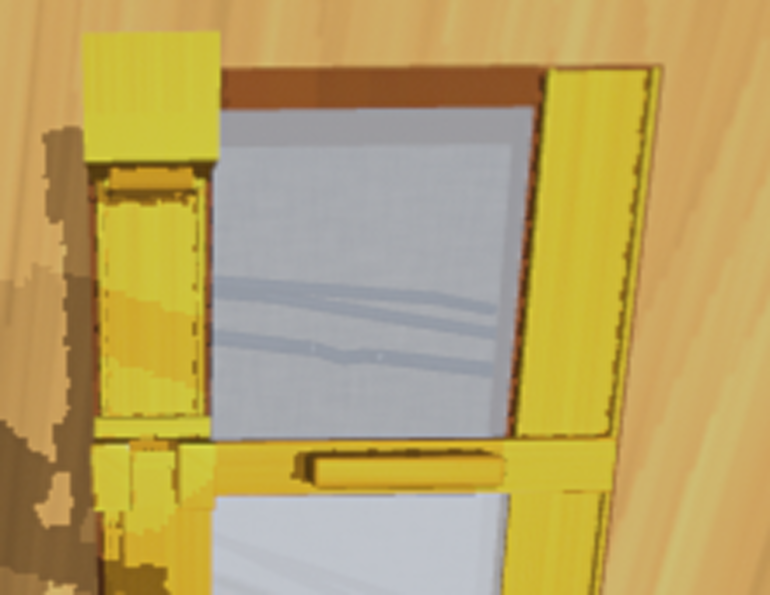

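```bash

python3 - <<'E'
from h import *
im=load('w2')
c0=np.array([.589,-.0138]); a=np.radians(8.6); A=np.array([[np.cos(a),np.sin(a)],[-np.sin(a),np.cos(a)]])
def f(n,u,v,z):
    X=onz(im,280+(u+.5)/3.5-.5,(v+.5)/3.5-.5,z); print(n,X.round(4),'cab',(A@(X[:2]-c0)*1000).round(1))
for n,u,v,z in [('blkTL',83,33,.126),('blkTR',220,33,.126),('blkBL',84,160,.126),('blkBR',219,160,.126),
 ('pull TL',313,456,.12),('pull TR',500,452,.12),('pull BL',313,488,.12),('pull BR',502,486,.12),
 ('lip cheekL top',93,445,.127),('cheek L in',130,445,.127),('cheek R in',178,443,.127),('R out',213,441,.127),
 ('lip topL',132,450,.117),('floorfront',93,437,.097),('floorfrontR',210,437,.097),('trackTR',660,66,.085),('trackTL',547,68,.085),('trackBR',612,437,.085),('rail',221,107,.085)]: f(n,u,v,z)
E
```

```text
blkTL [0.4674 0.1912 0.126 ] cab [-89.6 220.8]
blkTR [0.5047 0.1965 0.126 ] cab [-51.9 220.6]
blkBL [0.4717 0.1596 0.126 ] cab [-90.1 189. ]
blkBR [0.5096 0.1651 0.126 ] cab [-51.8 188.7]
pull TL [0.5526 0.0872 0.12  ] cab [-20.9 105.3]
pull TR [0.6101 0.0967 0.12  ] cab [ 37.4 106.1]
pull BL [0.5544 0.0775 0.12  ] cab [-20.5  95.4]
pull BR [0.6132 0.0866 0.12  ] cab [38.9 95.6]
lip cheekL top [0.4844 0.0814 0.127 ] cab [-89.1 109.8]
cheek L in [0.4956 0.083  0.127 ] cab [-77.9 109.7]
cheek R in [0.51   0.0857 0.127 ] cab [-63.2 110.2]
R out [0.5204 0.0878 0.127 ] cab [-52.6 110.7]
lip topL [0.4965 0.0807 0.117 ] cab [-77.4 107.3]
floorfront [0.4832 0.0813 0.097 ] cab [-90.4 109.8]
floorfrontR [0.5215 0.0868 0.097 ] cab [-51.7 109.6]
trackTR [0.6429 0.2174 0.085 ] cab [ 87.9 220.6]
trackTL [0.6082 0.2118 0.085 ] cab [ 52.7 220.2]
trackBR [0.6585 0.1056 0.085 ] cab [ 86.5 107.6]
rail [0.5095 0.1865 0.085 ] cab [-48.6 209.9]
```

```bash
cat >> plan.py <<'E'
c0=np.array([.589,-.0138]); _a=np.radians(8.6); _B=np.array([[np.cos(_a),-np.sin(_a)],[np.sin(_a),np.cos(_a)]])
def cab(x,y,z): return np.r_[c0+_B@np.array([x,y])/1000,z/1000]
def tocab(p): return np.r_[_B.T@(np.array(p)[:2]-c0)*1000,p[2]*1000]
E
python3 - <<'E'
from plan import *
p,R=cur(); print(tocab(p)); p,R=plan(p,R,[(cab(9,135,200),8.6,4),(cab(9,135,112),8.6,6)],0)
plan(p,R,[(cab(9,30,112),8.6,10)],1)
E
```

```text
[-74.7318594   63.45639938 329.84956246]
[-18, 32, 21, 0, -0.001, 0, -18, 33, 21, 0, -0.001, 0, -18, 32, 21, 0, -0.001, -0.001, -18, 33, 21, 0, -0.001, 0, 0, 15, 0, 0, 0, 0]
[0, 15, 0, 0, 0, 0, 0, 14, 0, 0, 0, 0, 0, 15, 0, 0, 0, 0, 0, 14, 0, 0, 0, 0, 0, 15, 0, 0, 0, 0]
end [0.5781 0.1215 0.1119] resid 0.03
[10.5, 0, -0.1, 0, 0, 0, 10.5, 0, 0, 0, 0, 0, 10.6, 0, -0.1, 0, 0, 0, 10.5, 0, 0, 0, 0, 0, 10.6, 0, -0.1, 0, 0, 0]
[10.5, 0, 0, 0, 0, 0, 10.6, 0, -0.1, 0, 0, 0, 10.5, 0, 0, 0, 0, 0, 10.6, 0, -0.1, 0, 0, 0, 10.5, -0.1, 0, 0, 0, 0]
end [0.5934 0.0172 0.112 ] resid 0.03
```

move_arm(targets=[-18,32,21,0,-0.001,0,-18,33,21,0,-0.001,0,-18,32,21,0,-0.001,-0.001,-18,33,21,0,-0.001,0,0,15,0,0,0,0])

```text
time_s: 2.17
position: [0.5763, 0.1257, 0.1831]
tool_rot: [[0.157, -0.003, 0.988], [-0.988, 0.0, 0.157], [-0.001, -1.0, -0.002]]
ft_force: [-0.7, -0.2, 0.6]
grip_width: -0.0002
```

move_arm(targets=[0,15,0,0,0,0,0,14,0,0,0,0,0,15,0,0,0,0,0,14,0,0,0,0,0,15,0,0,0,0])

```text
time_s: 2.8
position: [0.5772, 0.1236, 0.1117]
tool_rot: [[0.153, 0.001, 0.988], [-0.988, 0.0, 0.153], [-0.0, -1.0, 0.001]]
ft_force: [0.6, 0.3, 0.2]
grip_width: -0.0
```

move_arm(targets=[10,0,0,0,0,0,10,0,0,0,0,0,10,0,0,0,0,0,10,0,0,0,0,0,10,0,0,0,0,0])

```text
time_s: 3.42
position: [0.5852, 0.0736, 0.1129]
tool_rot: [[0.153, 0.002, 0.988], [-0.988, 0.0, 0.153], [-0.0, -1.0, 0.002]]
ft_force: [0.8, 2.0, 1.9]
grip_width: 0.0001
```

```bash

python3 - <<'E'
from h import *
from plan import *
im=save('side','s3'); s=env.observe(); print(s['time_s'],tocab(s['position']),s['ft_force'])
a=im['pixels'][80:295,230:430,::-1]; cv2.imwrite('pics/z4.png',cv2.resize(a,None,fx=2.7,fy=2.7))
E
```

```text
3.475 [  9.27659112  85.77661503 112.7621622 ] [ 0.74239624 -1.75891899  0.76587025]
```

View pics/z4.png

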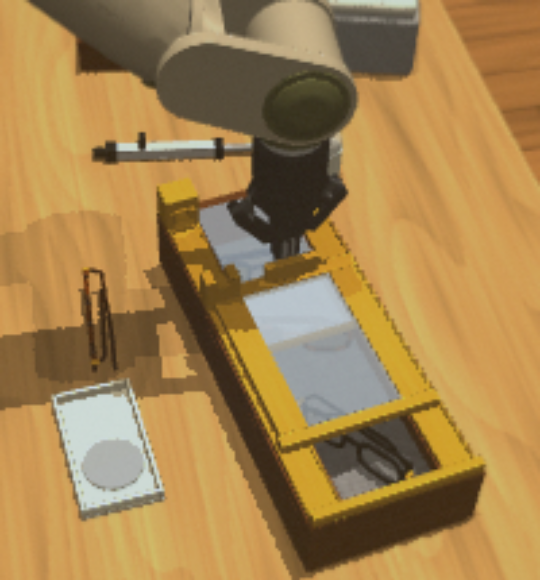

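move_arm(targets=[10,0,0,0,0,0,10,0,0,0,0,0,10,0,0,0,0,0,10,0,0,0,0,0,10,0,0,0,0,0])

```text
time_s: 4.1
position: [0.5926, 0.0242, 0.1125]
tool_rot: [[0.153, 0.001, 0.988], [-0.988, 0.0, 0.153], [-0.0, -1.0, 0.001]]
ft_force: [0.1, 2.7, 2.1]
grip_width: -0.0001
```

move_arm(targets=[6,0,0,0,0,0,4,0,0,0,0,0,3,0,0,0,0,0,2,0,0,0,0,0,0,0,0,0,0,0])

```text
time_s: 4.72
position: [0.5948, 0.0098, 0.1124]
tool_rot: [[0.153, 0.001, 0.988], [-0.988, -0.0, 0.153], [0.0, -1.0, 0.001]]
ft_force: [-0.4, 0.7, -0.3]
grip_width: 0.0001
```

```bash

python3 - <<'E'
from h import *
from plan import *
s=env.observe(); print(s['time_s'],tocab(s['position']),s['ft_force'])
E
```

```text
4.725 [  9.28947197  22.49982552 112.36681232] [-0.3777448   0.66761302 -0.31594285]
```

move_arm(targets=[2,0,0,0,0,0,1,0,0,0,0,0,1,0,0,0,0,0,1,0,0,0,0,0,1,0,0,0,0,0])

```text
time_s: 5.35
position: [0.5957, 0.0041, 0.1124]
tool_rot: [[0.153, 0.001, 0.988], [-0.988, 0.0, 0.153], [-0.0, -1.0, 0.001]]
ft_force: [-0.7, 1.5, -1.0]
grip_width: 0.0002
```

move_arm(targets=[0.5,0,0,0,0,0,0.5,0,0,0,0,0,0.5,0,0,0,0,0,0.5,0,0,0,0,0,0.5,0,0,0,0,0])

```text
time_s: 5.98
position: [0.596, 0.0019, 0.1124]
tool_rot: [[0.153, 0.001, 0.988], [-0.988, 0.001, 0.153], [-0.001, -1.0, 0.001]]
ft_force: [0.0, 4.4, -1.3]
grip_width: -0.0001
```

move_arm(targets=[0.5,0,0,0,0,0,0.5,0,0,0,0,0,0.5,0,0,0,0,0,0.5,0,0,0,0,0,0,0,0,0,0,0])

```text
time_s: 6.6
position: [0.596, 0.0018, 0.1124]
tool_rot: [[0.154, 0.0, 0.988], [-0.988, 0.004, 0.154], [-0.004, -1.0, 0.001]]
ft_force: [-0.1, 12.8, 0.2]
grip_width: 0.0
```

```bash
python3 - <<'E'
from plan import *
p,R=cur(); print(tocab(p)); p=p+R@np.array([-.002,0,0])
plan(p,R,[(cab(9,28,115),8.6,2),(cab(9,60,270),8.6,3),((.43,.385,.28),-98.6,12,1),((.43,.385,.28),-98.6,3,1)],0)
E
```

```text
[  9.27038503  14.33831657 112.42545832]
[-6, -1, 0, 0, 0.002, -0.002, -6, -2, 0, -0.001, 0.003, -0.002, -11, -52, 0, 0, 0, 0, -10, -51, 0, 0, 0, 0, -11, -52, 0, 0, 0, 0]
[-30, -1, -9, 0, 0.156, 0, -28, -1, -13, 0, 0.156, 0, -26, -1, -18, 0, 0.156, 0, -23, -1, -21, 0, 0.156, 0, -19, -1, -25, 0, 0.156, 0]
[-15, -1, -27, 0, 0.156, 0, -10, -1, -29, 0, 0.156, 0, -6, -1, -31, 0, 0.156, 0, -1, 0, -31, 0, 0.156, 0, 4, -1, -31, 0, 0.156, 0]
[9, 0, -30, 0, 0.155, 0, 13, -1, -27, 0, 0.156, 0, 0, 0, 0, 0, 0, 0, 0, 0, 0, 0, 0, 0, 0, 0, 0, 0, 0, 0]
end [0.4298 0.3846 0.2804] resid 0.03
```

move_arm(targets=[-6,0,0,0,0,0,-8,0,0,0,0,0,-11,-52,0,0,0,0,-10,-51,0,0,0,0,-11,-52,0,0,0,0])

```text
time_s: 7.22
position: [0.5889, 0.0454, 0.2693]
tool_rot: [[0.153, 0.001, 0.988], [-0.988, -0.0, 0.153], [0.001, -1.0, 0.001]]
ft_force: [0.8, 0.0, 0.3]
grip_width: -0.0001
```

move_arm(targets=[-30,-1,-9,0,0.156,0,-28,-1,-13,0,0.156,0,-26,-1,-18,0,0.156,0,-23,-1,-21,0,0.156,0,-19,-1,-25,0,0.156,0])

```text
time_s: 7.85
position: [0.522, 0.1873, 0.2726]
tool_rot: [[-0.59, 0.002, 0.807], [-0.807, -0.0, -0.59], [-0.001, -1.0, 0.001]]
ft_force: [0.6, -0.2, -0.5]
grip_width: -0.0
```

move_arm(targets=[-15,-1,-27,0,0.156,0,-10,-1,-29,0,0.156,0,-6,-1,-31,0,0.156,0,-1,0,-31,0,0.156,0,4,-1,-31,0,0.156,0], hand=0.2)

```text
time_s: 8.48
position: [0.455, 0.3275, 0.2765]
tool_rot: [[-0.987, 0.001, 0.159], [-0.159, -0.0, -0.987], [-0.001, -1.0, 0.0]]
ft_force: [-0.4, -0.1, -0.1]
grip_width: 0.0514
```

move_arm(targets=[9,0,-30,0,0.155,0,13,-1,-27,0,0.156,0,0,0,0,0,0,0,0,0,0,0,0,0,0,0,0,0,0,0])

```text
time_s: 9.1
position: [0.4289, 0.381, 0.2774]
tool_rot: [[-0.989, 0.001, -0.146], [0.146, -0.0, -0.989], [-0.001, -1.0, -0.0]]
ft_force: [0.2, -0.1, -0.2]
grip_width: 0.051
```

```bash

python3 - <<'E'
from h import *
im=save('wrist','w5'); s=env.observe(); print(s['time_s'],s['position'],s['tool_rot'],s['q'],s['grip_width'])
im=save('side','s5')
a=im['pixels'][100:295,230:430,::-1]; cv2.imwrite('pics/z5.png',cv2.resize(a,None,fx=3,fy=3,interpolation=cv2.INTER_CUBIC))
E
```

```text
9.15 [0.42888109 0.38103479 0.27739937] [[-9.89287587e-01  1.06032832e-03 -1.45975842e-01]
 [ 1.45975989e-01  6.24135915e-05 -9.89288131e-01]
 [-1.03985934e-03 -9.99999436e-01 -2.16527466e-04]] [ 2.98126629e+01  2.29087814e+01  6.62660687e+01 -2.71036661e-02
  9.07706597e+01  1.28206084e+02] 0.05124665157981452
```

View pics/w5.png

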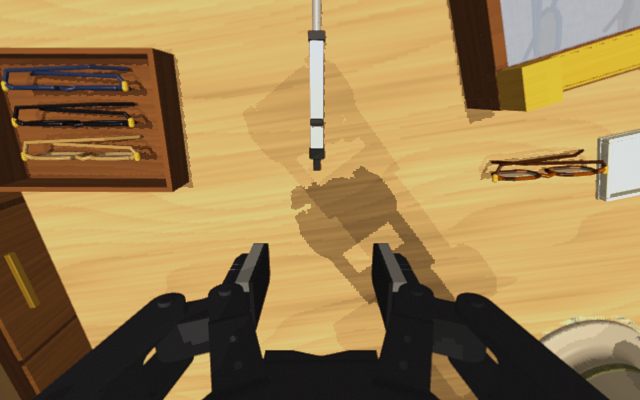

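View pics/z5.png

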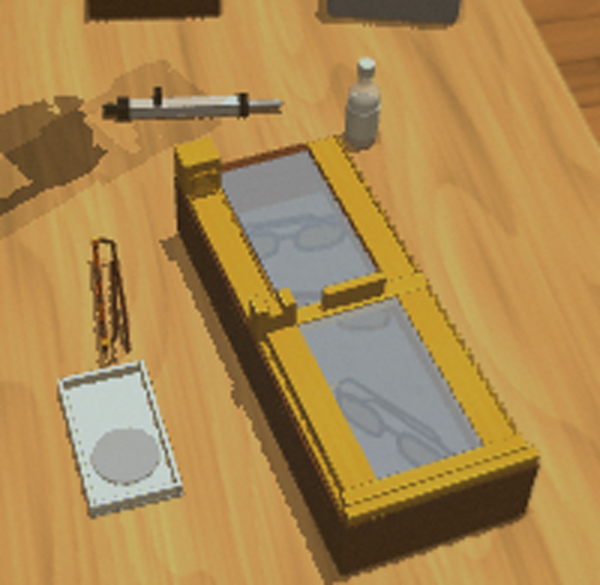

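```bash

python3 - <<'E'
from h import *
im=load('w5'); px=im['pixels'].astype(int)
sub=np.zeros((400,640),bool); sub[20:175,295:340]=1
hsv=cv2.cvtColor(im['pixels'],cv2.COLOR_RGB2HSV)
white=sub&(hsv[...,1]<50)&(hsv[...,2]>150); dark=sub&(px.max(-1)<60)
L=[];Rr=[]
for r in range(45,116):
    c=np.where(white[r])[0]
    if len(c)>5: L.append(onz(im,c.min()-.5,r,.018)[:2]);Rr.append(onz(im,c.max()+.5,r,.018)[:2])
L=np.array(L);Rr=np.array(Rr); M=(L+Rr)/2
print('width',np.linalg.norm(L-Rr,axis=1).mean())
for A in (L,Rr,M):
    q=np.polyfit(A[:,0],A[:,1],1); print(q,np.degrees(np.arctan(q[0])))
for r in range(25,175): 
    c=np.where(dark[r])[0]
    if len(c): print(r,c.min(),c.max(),end='; ')
print()
for r in range(25,175):
    c=np.where(white[r])[0]
    if len(c): print(r,c.min(),c.max(),end='; ')
q=np.polyfit(M[:,0],M[:,1],1)
print()
for v,z,n in [(170.5,.015,'nose end'),(29.5,.02,'collar tip side'),(39.5,.02,'collar nose side')]:
    X=onz(im,317,v,z); print(n,X, q[0]*X[0]+q[1])
E
```

```text
width 0.015589200373300716
[-0.1581847   0.46318034] -8.988835455110543
[-0.15186802  0.44408637] -8.635411253176116
[-0.15503094  0.45363217] -8.812464035537397
39 309 323; 40 309 323; 119 311 321; 122 321 322; 123 311 322; 124 311 322; 125 312 321; 148 310 310; 149 310 323; 150 310 323; 151 310 323; 152 310 323; 153 310 323; 154 310 323; 155 310 323; 156 310 323; 157 310 323; 158 313 321; 159 314 319; 160 314 319; 161 314 319; 162 314 319; 163 314 319; 164 314 319; 165 314 319; 166 314 319; 167 314 319; 168 314 319; 169 314 319; 
25 313 320; 26 313 319; 27 313 319; 28 313 319; 29 313 319; 40 312 315; 41 310 322; 42 310 323; 43 310 323; 44 310 323; 45 310 323; 46 310 323; 47 310 323; 48 310 323; 49 310 322; 50 310 322; 51 310 322; 52 310 322; 53 310 323; 54 310 322; 55 310 322; 56 310 322; 57 310 322; 58 310 322; 59 310 323; 60 310 322; 61 310 322; 62 310 322; 63 310 322; 64 310 322; 65 310 322; 66 310 322; 67 310 322; 68 310 322; 69 310 322; 70 310 322; 71 310 322; 72 310 322; 73 310 322; 74 310 322; 75 310 322; 76 310 322; 77 310 322; 78 310 322; 79 310 322; 80 310 322; 81 310 322
[... 257 characters left out ...]
103 310 322; 104 310 322; 105 310 322; 106 310 322; 107 310 322; 108 310 322; 109 310 322; 110 310 322; 111 310 322; 112 310 322; 113 310 322; 114 310 322; 115 310 322; 116 310 322; 117 310 322; 118 311 322; 126 311 311; 127 311 322; 128 311 322; 129 311 322; 130 311 322; 131 311 322; 132 311 322; 133 311 322; 134 311 322; 135 311 322; 136 311 322; 137 311 322; 138 311 322; 139 311 322; 140 311 322; 141 311 322; 142 311 322; 143 311 322; 144 311 322; 145 311 322; 146 311 322; 147 311 322; 
nose end [0.41613478 0.38754191 0.015     ] 0.38911840220549876
collar tip side [0.57874931 0.36295313 0.02      ] 0.36390811951820917
collar nose side [0.5685826  0.36448694 0.02      ] 0.3654842736106173
```

```bash
python3 - <<'E'
from plan import *
p,R=cur()
plan(p,R,[((.525,.3722,.09),-98.8,7),((.525,.3722,.0105),-98.8,8)],1)
E
```

```text
[-13.7, 26.8, -0.7, 0, 0.001, 0, -13.8, 26.8, -0.8, 0, 0.001, 0, -13.7, 26.8, -0.8, 0, 0.001, 0, -13.8, 26.8, -0.8, 0, 0.001, 0, -13.7, 26.8, -0.8, 0, 0.001, 0]
[-13.8, 26.8, -0.8, 0, 0.001, -0.001, -13.7, 26.7, -0.8, 0, 0.001, 0, 0, 9.9, 0, 0, 0, 0, 0, 9.9, 0, 0, 0, 0, 0, 9.9, 0, 0, 0, 0]
[0, 10, 0, 0, 0, 0, 0, 9.9, 0, 0, 0, 0, 0, 10, 0, 0, 0, 0, 0, 9.9, 0, 0, 0, 0, 0, 10, 0, 0, 0, 0]
end [0.525  0.3722 0.0105] resid 0.01
```

move_arm(targets=[-14,27,-1,0,0.001,0,-14,27,-1,0,0.001,0,-14,27,-1,0,0.001,0,-14,27,-1,0,0.001,0,-14,27,-1,0,0,0])

```text
time_s: 9.82
position: [0.4993, 0.3758, 0.1416]
tool_rot: [[-0.989, 0.001, -0.15], [0.15, 0.0, -0.989], [-0.001, -1.0, -0.0]]
ft_force: [0.7, -0.1, 0.2]
grip_width: 0.0512
```

move_arm(targets=[-14,27,0,0,0,0,-13,25,0,0,0,0,0,10,0,0,0,0,0,10,0,0,0,0,0,10,0,0,0,0])

```text
time_s: 10.45
position: [0.5252, 0.3726, 0.0608]
tool_rot: [[-0.989, 0.002, -0.149], [0.149, 0.001, -0.989], [-0.002, -1.0, -0.001]]
ft_force: [0.3, -0.3, -0.4]
grip_width: 0.0514
```

```bash
python3 - <<'E'
from plan import *
p,R=cur();print(p)
plan(p,R,[((.525,.3722,.0105),-98.8,5)],1)
E
```

```text
[0.52518819 0.37257119 0.06075058]
[0, 10, 0.1, 0, 0.001, 0, 0.1, 10.1, 0.1, 0, 0.001, 0, 0, 10, 0.1, 0, 0.001, -0.001, 0.1, 10.1, 0.1, 0.001, 0, 0, 0, 10, 0, 0, 0.001, -0.001]
end [0.525  0.3722 0.0105] resid 0.02
```

move_arm(targets=[0,12,0,0,0.003,0,0,12,0,0,0,0,0,12,0,0,0,0,0,9,0,0,0,0,0,4,0,0,0,0])

```text
time_s: 11.08
position: [0.5252, 0.3723, 0.0108]
tool_rot: [[-0.988, 0.0, -0.153], [0.153, -0.0, -0.988], [-0.0, -1.0, 0.0]]
ft_force: [0.0, -0.4, -0.3]
grip_width: 0.0512
```

move_arm(targets=[0,0,0,0,0,0,0,0,0,0,0,0,0,0,0,0,0,0,0,0,0,0,0,0,0,0,0,0,0,0], hand=-1, squeeze=50)

```text
time_s: 11.7
position: [0.5256, 0.3725, 0.012]
tool_rot: [[-0.988, 0.002, -0.153], [0.153, 0.001, -0.988], [-0.002, -1.0, -0.001]]
ft_force: [-1.1, 0.2, 5.8]
grip_width: 0.0146
```

```bash
python3 - <<'E'
from plan import *
p,R=cur()
plan(p,R,[((.525,.3722,.17),-98.8,4),(cab(-71,60,230),8.6,11,-1)],1)
E
```

```text
[0.1, -39.5, 0.1, 0, 0, 0, 0.1, -39.5, 0, 0, 0, -0.001, 0.1, -39.5, 0.1, 0.001, 0, 0, 0.1, -39.5, 0.1, 0, 0, -0.001, -3.3, -5.5, 30.5, 0, -0.17, 0]
[1.9, -5.4, 30.6, 0, -0.17, 0, 7, -5.5, 29.9, 0, -0.17, 0, 12, -5.4, 28.2, 0, -0.171, 0, 16.6, -5.5, 25.8, 0, -0.17, 0, 20.8, -5.4, 22.6, 0, -0.171, 0]
[24.3, -5.5, 18.8, 0, -0.17, 0, 27.1, -5.4, 14.4, 0, -0.171, 0, 29.2, -5.5, 9.5, 0, -0.17, 0, 30.4, -5.4, 4.5, 0, -0.171, 0, 30.6, -5.5, -0.8, 0, -0.17, 0]
end [0.5098 0.035  0.23  ] resid 0.01
```

move_arm(targets=[0,-20,0,0,0,0,0,-40,0,0,0,0,0,-49,0,0,0,0,0,-49,0,0,0,0,-3.3,-5.5,30.5,0,-0.17,0])

```text
time_s: 12.32
position: [0.5245, 0.3429, 0.1781]
tool_rot: [[-1.0, 0.007, 0.023], [-0.023, 0.003, -1.0], [-0.007, -1.0, -0.003]]
ft_force: [0.3, -0.0, -2.2]
grip_width: 0.015
```

move_arm(targets=[1.9,-5.4,30.6,0,-0.17,0,7,-5.5,29.9,0,-0.17,0,12,-5.4,28.2,0,-0.171,0,16.6,-5.5,25.8,0,-0.17,0,20.8,-5.4,22.6,0,-0.171,0])

```text
time_s: 12.95
position: [0.5164, 0.1873, 0.2017]
tool_rot: [[-0.641, -0.001, 0.767], [-0.767, -0.0, -0.641], [0.0, -1.0, -0.0]]
ft_force: [-0.4, 0.1, -0.7]
grip_width: 0.0149
```

move_arm(targets=[24.3,-5.5,18.8,0,-0.17,0,27.1,-5.4,14.4,0,-0.171,0,29.2,-5.5,9.5,0,-0.17,0,30.4,-5.4,4.5,0,-0.171,0,30.6,-5.5,-0.8,0,-0.17,0])

```text
time_s: 13.58
position: [0.5095, 0.0341, 0.229]
tool_rot: [[0.155, -0.001, 0.988], [-0.988, 0.0, 0.155], [-0.0, -1.0, -0.0]]
ft_force: [0.1, -1.0, -1.8]
grip_width: 0.0143
```

move_arm(targets=[0,0,0,0,0,0,0,0,0,0,0,0,0,0,0,0,0,0,0,0,0,0,0,0,0,0,0,0,0,0])

```text
time_s: 14.2
position: [0.51, 0.0354, 0.2293]
tool_rot: [[0.15, 0.001, 0.989], [-0.989, 0.0, 0.15], [-0.0, -1.0, 0.001]]
ft_force: [-0.3, -1.1, -1.2]
grip_width: 0.0148
```

```bash

python3 - <<'E'
from h import *
from plan import *
s=env.observe(); print(s['time_s'],tocab(s['position']),s['tool_rot'],s['q'],s['grip_width'])
im=save('wrist','w6'); 
im=save('side','s6')
a=im['pixels'][60:260,200:400,::-1]; cv2.imwrite('pics/z6.png',cv2.resize(a,None,fx=3,fy=3,interpolation=cv2.INTER_CUBIC))
E
```

```text
14.2 [-70.77623492  60.49033115 229.3075776 ] [[ 1.49713242e-01  7.76369266e-04  9.88729155e-01]
 [-9.88729452e-01  2.46758129e-04  1.49713093e-01]
 [-1.27744312e-04 -9.99999668e-01  8.04562119e-04]] [-9.32503422e+00  1.83511722e+01  8.14264107e+01  2.14736861e-02
  8.01808137e+01 -1.79389946e+01] 0.014842374998290744
```

View pics/w6.png

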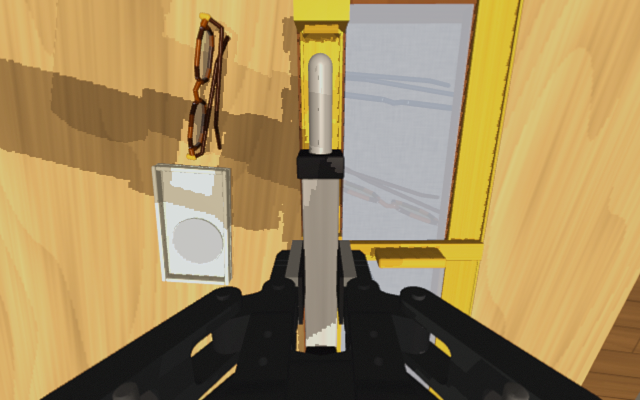

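View pics/z6.png

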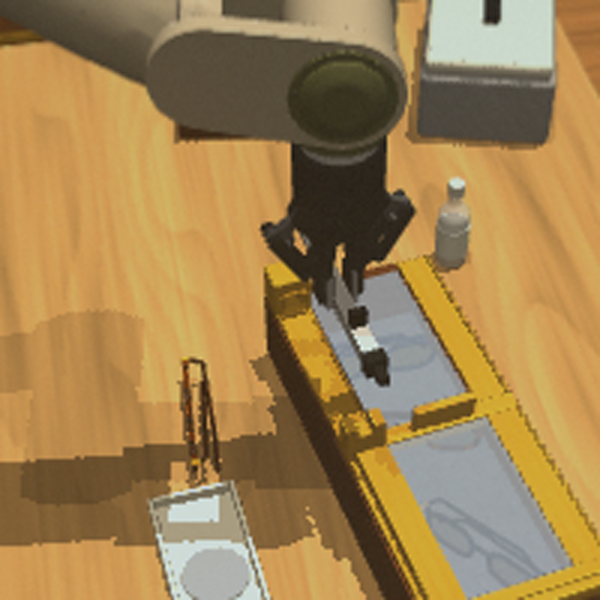

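```bash

cat > inhand.py <<'E'
from h import *
from plan import *
from scipy.spatial.transform import Rotation as Ro
def tool(im,X,s): return (np.array(X)-s['position'])@s['tool_rot']*1000
def run(fn,s):
    im=load(fn); P,ok=cloud(im); T=(P-s['position'])@s['tool_rot']*1000
    px=im['pixels']; hsv=cv2.cvtColor(px,cv2.COLOR_RGB2HSV)
    m=ok&(abs(T[...,2])<13)&(abs(T[...,1])<25)&(T[...,0]<-12)
    xs=T[m]
    for lo,hi,n in [(-43,-14,'tube'),(-53,-45,'collar'),(-97,-56,'plunger')]:
        a=xs[(xs[:,0]>lo)&(xs[:,0]<hi)]
        if len(a)<10: print(n,len(a));continue
        top=a[a[:,1]<np.percentile(a[:,1],50)] 
        b=a[abs(a[:,2]-np.median(a[:,2]))<3]
        q=np.polyfit(b[:,0],b[:,1],1)
        print(n,len(a),'x',a[:,0].min().round(1),a[:,0].max().round(1),'z',np.percentile(a[:,2],[1,99]).round(1),'y top med',np.median(b[:,1]).round(2),'slope deg',np.degrees(q[0]).round(2),'y at mid',np.polyval(q,(lo+hi)/2).round(2))
    return T,m
E
python3 - <<'E'
from inhand import *
s=env.observe(); T,m=run('w6',s)
px=load('w6')['pixels']
for r in (48,50,52,54,56,60,80,100,120,140,149,151,153,165,177,179,181,200,220,240):
    c=np.where(m[r])[0]
    if len(c): 
        mid=int(c.mean()); print(r,c.min(),c.max(),T[r,mid].round(1),px[r,mid])
    else: print(r,'-')
E
```

```text
tube 2227 x -43.0 -14.0 z [-8.6  7. ] y top med -7.36 slope deg -0.12 y at mid -7.35
collar 861 x -53.0 -45.2 z [-10.5   9. ] y top med -9.27 slope deg 1.24 y at mid -9.26
plunger 2264 x -94.6 -56.0 z [-5.8  3.9] y top med -3.9 slope deg -0.78 y at mid -3.85
48 -
50 -
52 -
54 314 325 [-94.1  -1.8  -1.3] [156 147 136]
56 312 328 [-93.   -5.   -0.9] [182 172 157]
60 309 330 [-91.6  -4.3  -1.3] [198 188 173]
80 308 332 [-84.2  -5.6  -0.9] [218 223 214]
100 309 331 [-76.7  -4.3  -0.9] [218 211 196]
120 309 331 [-68.8  -3.5  -0.9] [219 208 193]
140 309 331 [-60.7  -4.3  -0.9] [215 205 189]
149 301 340 [-56.9  -4.1  -0.9] [218 220 205]
151 299 341 [-56.   -3.9  -0.9] [218 219 204]
153 298 342 [-55.2  -4.3  -0.9] [219 218 202]
165 297 344 [-51.2  -9.8  -0.9] [23 21 19]
177 297 343 [-46.   -9.3  -1.3] [20 19 18]
179 302 338 [-44.4  -6.6  -0.9] [120 111  99]
181 302 338 [-43.7  -7.2  -0.9] [159 148 133]
200 303 338 [-35.1  -6.9  -0.9] [157 147 132]
220 303 338 [-26.2  -8.2  -0.9] [156 145 131]
240 303 337 [-16.5  -8.   -0.9] [154 144 129]
```

```bash

python3 - <<'E'
from inhand import *
im=load('w2'); P,ok=cloud(im)
def med(u0,u1,v0,v1,n): 
    a=P[v0:v1,u0:u1].reshape(-1,3); c=np.array([tocab(x) for x in a]); print(n,np.median(c,0).round(1),c[:,2].std().round(1))
med(308,338,15,40,'block top 126'); med(312,332,65,85,'track w2 85'); med(440,455,30,110,'back track')
im=load('w6'); P,ok=cloud(im); med(305,312,60,100,'track w6'); med(332,338,60,100,'track w6 R');med(475,490,50,150,'back w6')
med(100,130,300,320,'table'); med(300,340,8,16,'block w6')
f=lambda u,v,z: print(u,v,tocab(onz(im,u,v,z)).round(1))
# block bottom edge in w6
px=im['pixels']
for v in range(10,40,2): print(v,px[v,320],px[v,297],end=' ')
print(); print([tuple(px[15,u]) for u in range(285,300)],[tuple(px[15,u]) for u in range(342,356)])
E
cd pics; python3 -c "
import cv2;a=cv2.imread('w6.png')[0:200,270:370];cv2.imwrite('z7.png',cv2.resize(a,None,fx=3,fy=3,interpolation=2))"
```

```text
block top 126 [-71.7 204.9 127.5] 21.4
track w2 85 [-72.8 164.1  86.5] 19.0
back track [ 70.  168.5  86.4] 26.8
track w6 [-76.6 146.9 229.4] 71.9
track w6 R [-59.8 150.4  86.7] 52.6
back w6 [ 66.8 137.3  86.4] 19.0
table [-356.2 -140.5    1.6] 0.7
block w6 [-72.1 193.7 127.4] 13.3
10 [218 207  65] [218 204  63] 12 [218 206  66] [218 204  62] 14 [218 206  66] [219 205  62] 16 [219 207  67] [219 205  62] 18 [220 208  67] [220 205  63] 20 [165 148  43] [165 146  40] 22 [94 66 20] [95 68 20] 24 [123  88  19] [95 68 19] 26 [210 163  42] [94 67 20] 28 [212 163  42] [97 69 21] 30 [206 159  42] [99 68 25] 32 [202 154  40] [98 60 30] 34 [126  91  30] [141  86  41] 36 [126  91  25] [146  90  43] 38 [131  96  28] [144  88  42] 
[(np.uint8(220), np.uint8(176), np.uint8(104)), (np.uint8(220), np.uint8(177), np.uint8(103)), (np.uint8(220), np.uint8(180), np.uint8(106)), (np.uint8(220), np.uint8(180), np.uint8(108)), (np.uint8(220), np.uint8(177), np.uint8(106)), (np.uint8(216), np.uint8(172), np.uint8(101)), (np.uint8(215), np.uint8(172), np.uint8(102)), (np.uint8(214), np.uint8(173), np.uint8(100
[... 277 characters left out ...]
), (np.uint8(219), np.uint8(205), np.uint8(62))] [(np.uint8(218), np.uint8(207), np.uint8(66)), (np.uint8(218), np.uint8(207), np.uint8(67)), (np.uint8(219), np.uint8(208), np.uint8(68)), (np.uint8(218), np.uint8(207), np.uint8(66)), (np.uint8(219), np.uint8(208), np.uint8(67)), (np.uint8(219), np.uint8(208), np.uint8(67)), (np.uint8(217), np.uint8(206), np.uint8(75)), (np.uint8(204), np.uint8(195), np.uint8(124)), (np.uint8(171), np.uint8(169), np.uint8(172)), (np.uint8(167), np.uint8(166), np.uint8(172)), (np.uint8(168), np.uint8(168), np.uint8(172)), (np.uint8(168), np.uint8(167), np.uint8(171)), (np.uint8(168), np.uint8(167), np.uint8(171)), (np.uint8(168), np.uint8(168), np.uint8(172))]
```

View pics/z7.png

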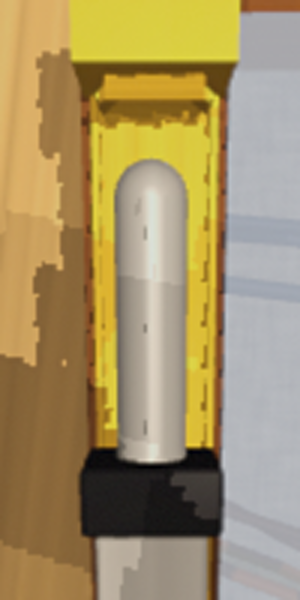

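```bash

python3 - <<'E'
from inhand import *
im=load('w6')
f=lambda n,u,v,z: print(n,u,v,tocab(onz(im,u,v,z)).round(1))
f('L',292.7,15,.126);f('R',349.2,15,.126);f('Lb',293.5,19.5,.126);f('mid',321,20,.126)
f('tip ctr',320,54,.2273); f('collar L',297,165,.237); f('collar R',344,165,.237);f('tip end', 320,52.5,.2273)
E
cat >> plan.py <<'E'
from math import sin,cos,radians
def bar_pose(tipy,tipz,th,comp=0,x=-70.1,off=2.0,yaw=8.6):
    """TCP pos & R for bar tip at cab (x,tipy,tipz), tilt th tip down; comp compress"""
    c,s=cos(radians(th)),sin(radians(th)); L=94-comp
    gy,gz=tipy-L*c,tipz+L*s
    # TCP is 'off' above axis along bar normal up (s,c)
    gy+=off*s; gz+=off*c
    R=Ry(yaw)@Ro.from_rotvec([0,0,-radians(th)]).as_matrix()
    return cab(x,gy,gz),R
def planR(p,R,legs,dec=1):
    p=np.array(p,float);R=np.array(R,float);rows=[]
    for tp,T,n in legs:
        for k in range(n):
            rem=n-k; d=np.round(R.T@((tp-p)/rem)*1000,dec); w=np.round(Ro.from_matrix(R.T@T).as_rotvec()/rem,3)
            p=p+R@d/1000; R=R@Ro.from_rotvec(w).as_matrix(); rows.append(list(d)+list(w))
    while len(rows)%5: rows.append([0]*6)
    for i in range(0,len(rows),5): print([float(x) if x%1 else int(x) for r in rows[i:i+5] for x in r])
    print('end',tocab(p).round(1))
    return p,R
E
python3 - <<'E'
from plan import *
p,R=cur()
a=bar_pose(165,125,12); b=bar_pose(180,103,12)
print(tocab(a[0]),tocab(b[0]))
planR(p,R,[(*a,5),(*b,5)])
E
```

```text
L 292.7 15 [-90.3 191.9 126. ]
R 349.2 15 [-51.8 191.9 126. ]
Lb 293.5 19.5 [-89.9 189.2 126. ]
mid 321 20 [-71.  188.9 126. ]
tip ctr 320 54 [-71.7 154.8 227.3]
collar L 297 165 [-81.3 111.  237. ]
collar R 344 165 [-61.7 111.  237. ]
tip end 320 52.5 [-71.7 155.4 227.3]
[-70.1         73.46994891 146.49999414] [-70.1         88.46994891 124.49999414]
[-2.6, 16.6, 0.1, 0, 0, -0.042, -3.3, 16.4, 0.1, 0, 0, -0.042, -4, 16.3, 0.1, 0, 0, -0.042, -4.7, 16.1, 0.1, 0, 0, -0.042, -5.4, 15.9, 0.2, -0.001, 0, -0.041]
[-3.9, 3.7, 0, 0, 0, 0, -3.8, 3.7, 0, 0, 0, 0, -3.9, 3.7, 0, 0, 0, 0, -3.8, 3.7, 0, 0, 0, 0, -3.9, 3.6, 0, 0, 0, 0]
end [-70.1  88.5 124.5]
```

move_arm(targets=[-2.6,16.6,0.1,0,0,-0.042,-3.3,16.4,0.1,0,0,-0.042,-4,16.3,0.1,0,0,-0.042,-4.7,16.1,0.1,0,0,-0.042,-5.4,15.9,0.2,0,0,-0.041])

```text
time_s: 14.92
position: [0.5088, 0.0483, 0.1461]
tool_rot: [[0.146, 0.033, 0.989], [-0.967, -0.206, 0.149], [0.209, -0.978, 0.001]]
ft_force: [-1.0, 0.2, -1.6]
grip_width: 0.0149
```

move_arm(targets=[-3.9,3.7,0,0,0,0,-3.8,3.7,0,0,0,0,-3.9,3.7,0,0,0,0,-3.8,3.7,0,0,0,0,-3.9,3.6,0,0,0,0])

```text
time_s: 15.55
position: [0.5065, 0.0632, 0.1244]
tool_rot: [[0.146, 0.032, 0.989], [-0.967, -0.205, 0.149], [0.207, -0.978, 0.001]]
ft_force: [0.4, 0.2, -1.4]
grip_width: 0.0144
```

```bash

python3 - <<'E'
from h import *
from plan import *
s=env.observe(); print(s['time_s'],tocab(s['position']),s['ft_force'],s['grip_width'])
im=save('wrist','w8'); 
cv2.imwrite('pics/z8.png',cv2.resize(im['pixels'][0:250,220:420,::-1],None,fx=2.4,fy=2.4,interpolation=cv2.INTER_CUBIC))
im=save('side','s8')
cv2.imwrite('pics/z9.png',cv2.resize(im['pixels'][110:270,260:400,::-1],None,fx=3.7,fy=3.7,interpolation=cv2.INTER_CUBIC))
im=save('scene','c8')
cv2.imwrite('pics/z10.png',cv2.resize(im['pixels'][130:260,280:420,::-1],None,fx=4,fy=4,interpolation=cv2.INTER_CUBIC))
E
```

```text
15.55 [-70.01840392  88.43674068 124.4319567 ] [ 0.35929642  0.17633673 -1.44925174] 0.014421729413214845
```

View pics/z8.png

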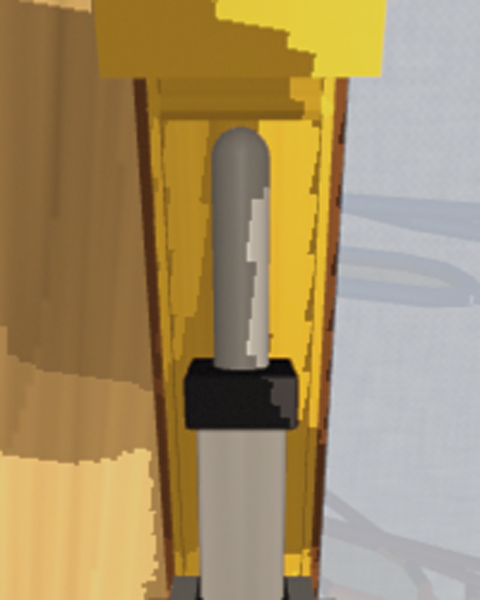

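View pics/z9.png

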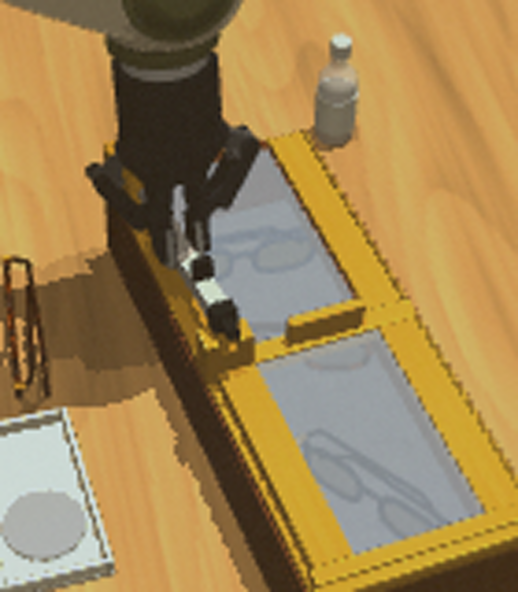

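View pics/z10.png

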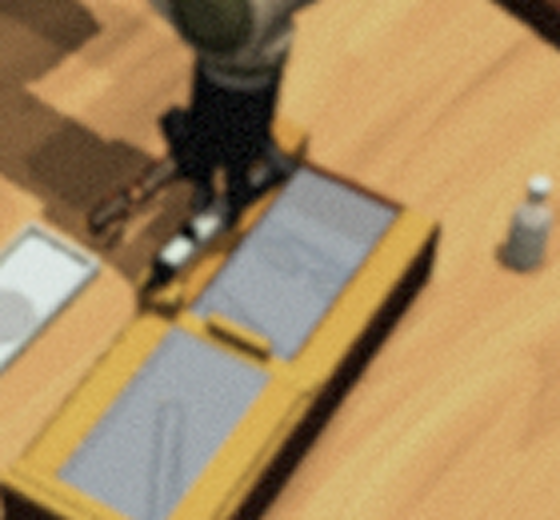

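```bash

python3 - <<'E'
from inhand import *
s=env.observe(); T,m=run('w8',s)
im=load('w8');P,ok=cloud(im)
for r in (54,58,64,80,100,140): print(r,tocab(P[r,320]).round(1),T[r,320].round(1))
from plan import *
p,R=cur()
b=bar_pose(190,102.5,12); c=bar_pose(198,101.8,11.5)
planR(p,R,[(*b,4),(*c,6)])
E
```

```text
tube 2229 x -43.0 -14.0 z [-8.5  7.1] y top med -7.47 slope deg 0.06 y at mid -7.51
collar 892 x -53.0 -45.0 z [-10.3   9.2] y top med -9.55 slope deg -0.13 y at mid -9.52
plunger 5179 x -97.0 -56.0 z [-12.6  12.7] y top med -4.14 slope deg 4.75 y at mid -4.68
54 [-70.9 180.4 106.9] [-93.5  -1.9  -0.7]
58 [-70.9 179.2 109.7] [-91.8  -4.5  -0.7]
64 [-70.9 176.9 108.5] [-89.8  -2.8  -0.7]
80 [-70.9 171.1 110.2] [-83.8  -3.3  -0.7]
100 [-70.9 163.9 113. ] [-76.2  -4.5  -0.7]
140 [-70.9 148.4 116.8] [-60.2  -5.   -0.8]
[-2.5, -0.4, 0, 0, 0, 0, -2.5, -0.4, 0, 0, 0, 0, -2.4, -0.5, 0, 0, 0, 0, -2.5, -0.4, 0, -0.001, 0, -0.001, -1.3, 0, 0, 0, 0, 0.002]
[-1.3, 0, 0, 0, 0, 0.001, -1.3, 0, 0, 0, 0, 0.002, -1.3, 0, 0, 0, 0, 0.001, -1.4, -0.1, 0, 0, 0, 0.002, -1.3, 0, 0, 0, 0, 0.001]
end [-70.1 106.2 122.5]
```

move_arm(targets=[-2.5,-0.4,0,0,0,0,-2.5,-0.4,0,0,0,0,-2.4,-0.5,0,0,0,0,-2.5,-0.4,0,0,0,0,-1.3,0,0,0,0,0.001])

```text
time_s: 16.32
position: [0.5048, 0.0744, 0.1239]
tool_rot: [[0.146, 0.032, 0.989], [-0.967, -0.204, 0.15], [0.206, -0.978, 0.001]]
ft_force: [-1.1, 0.4, -1.8]
grip_width: 0.0148
```

move_arm(targets=[-1.3,0,0,0,0,0.001,-1.3,0,0,0,0,0.002,-1.3,0,0,0,0,0.001,-1.4,-0.1,0,0,0,0.002,-1.3,0,0,0,0,0.001])

```text
time_s: 16.95
position: [0.5038, 0.0807, 0.1226]
tool_rot: [[0.146, 0.031, 0.989], [-0.969, -0.197, 0.149], [0.2, -0.98, 0.001]]
ft_force: [0.1, 0.7, -2.5]
grip_width: 0.0145
```

```bash

python3 - <<'E'
from h import *
from plan import *
s=env.observe(); print(s['time_s'],tocab(s['position']),s['ft_force'],s['wrist_torque'],s['grip_width'])
im=save('wrist','w9'); 
cv2.imwrite('pics/z11.png',cv2.resize(im['pixels'][0:250,220:420,::-1],None,fx=2.4,fy=2.4,interpolation=cv2.INTER_CUBIC))
E
```

```text
16.95 [-70.07814397 106.20977715 122.62206907] [ 0.09459614  0.69117951 -2.45148049] [ 0.25102772  0.00180144 -0.0108049 ] 0.014514118709193148
```

View pics/z11.png

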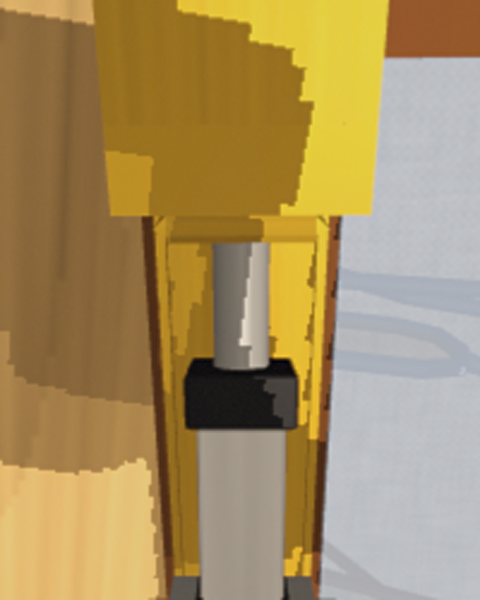

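```bash

python3 - <<'E'
from plan import *
p,R=cur()
c=bar_pose(201,101.8,11,5)
q=planR(p,R,[(*c,5)])
planR(*q,[(*bar_pose(201,102,10,14),8),(*bar_pose(201,102,10,14),2)])
E
```

```text
[-1.6, 0.1, 0, 0, 0, 0.002, -1.6, 0.1, 0, 0, 0, 0.002, -1.6, 0, 0, 0, 0, 0.002, -1.6, 0.1, 0, 0, 0, 0.001, -1.5, 0, 0, -0.001, 0, 0.002]
end [-70.1 114.  120.8]
[-1.1, 0.2, 0, 0, 0, 0.002, -1.1, 0.1, 0, 0, 0, 0.002, -1.1, 0.2, 0, 0, 0, 0.002, -1.1, 0.2, 0, 0, 0, 0.002, -1.1, 0.1, 0, 0, 0, 0.002]
[-1.1, 0.2, 0, 0, 0, 0.002, -1.2, 0.1, 0, 0, 0, 0.003, -1.1, 0.2, 0, 0, 0, 0.002, 0, 0, 0, 0, 0, 0, 0, 0, 0, 0, 0, 0]
end [-70.1 122.5 117.9]
```

move_arm(targets=[-1.6,0.1,0,0,0,0.002,-1.6,0.1,0,0,0,0.002,-1.6,0,0,0,0,0.002,-1.6,0.1,0,0,0,0.001,-1.5,0,0,0,0,0.002])

```text
time_s: 17.62
position: [0.5027, 0.0881, 0.1208]
tool_rot: [[0.146, 0.03, 0.989], [-0.971, -0.189, 0.149], [0.191, -0.982, 0.001]]
ft_force: [0.6, -5.5, -2.6]
grip_width: 0.0144
```

```bash

python3 - <<'E'
from h import *
from plan import *
s=env.observe(); print(s['time_s'],tocab(s['position']),s['ft_force'],s['wrist_torque'],s['grip_width'])
E
```

```text
17.625 [-70.04911238 113.62574605 120.81143252] [ 0.63981838 -5.52885153 -2.62682601] [-0.79362695 -0.10856863  0.00556624] 0.014407651193201983
```

move_arm(targets=[-1.1,0.2,0,0,0,0.002,-1.1,0.1,0,0,0,0.002,-1.1,0.2,0,0,0,0.002,-1.1,0.2,0,0,0,0.002,-1.1,0.1,0,0,0,0.002])

```text
time_s: 18.25
position: [0.502, 0.0929, 0.119]
tool_rot: [[0.147, 0.028, 0.989], [-0.972, -0.18, 0.149], [0.182, -0.983, 0.001]]
ft_force: [1.7, -7.4, -0.7]
grip_width: 0.0147
```

move_arm(targets=[-1.1,0.2,0,0,0,0.002,-1.2,0.1,0,0,0,0.003,-1.1,0.2,0,0,0,0.002,0,0,0,0,0,0,0,0,0,0,0,0])

```text
time_s: 18.88
position: [0.5016, 0.0959, 0.118]
tool_rot: [[0.147, 0.027, 0.989], [-0.973, -0.174, 0.15], [0.176, -0.984, 0.001]]
ft_force: [0.7, -8.9, -1.5]
grip_width: 0.0145
```

```bash

python3 - <<'E'
from inhand import *
s=env.observe(); print(s['time_s'],tocab(s['position']),s['ft_force'],s['wrist_torque'],s['grip_width'])
im=save('wrist','w12'); T,m=run('w12',s)
im=save('side','s12')
cv2.imwrite('pics/z12.png',cv2.resize(im['pixels'][130:240,260:370,::-1],None,fx=5,fy=5,interpolation=cv2.INTER_CUBIC))
E
```

```text
18.875 [-70.01069595 121.54491976 118.00637098] [ 0.72854813 -8.91471973 -1.53212657] [-1.28968365 -0.11779856  0.08780259] 0.014529495864269985
tube 2245 x -43.0 -14.0 z [-8.7  7.2] y top med -7.3 slope deg -0.25 y at mid -7.33
collar 996 x -53.0 -45.0 z [-12.2  12.8] y top med -9.21 slope deg -0.17 y at mid -9.25
plunger 5552 x -95.8 -56.0 z [-12.7  12.7] y top med -22.65 slope deg 31.62 y at mid -22.18
```

View pics/w12.png

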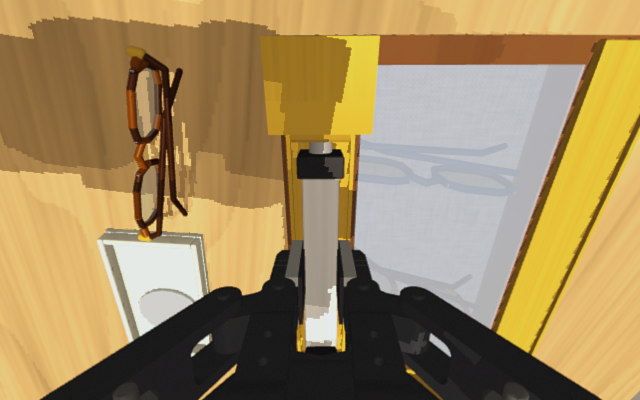

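View pics/z12.png

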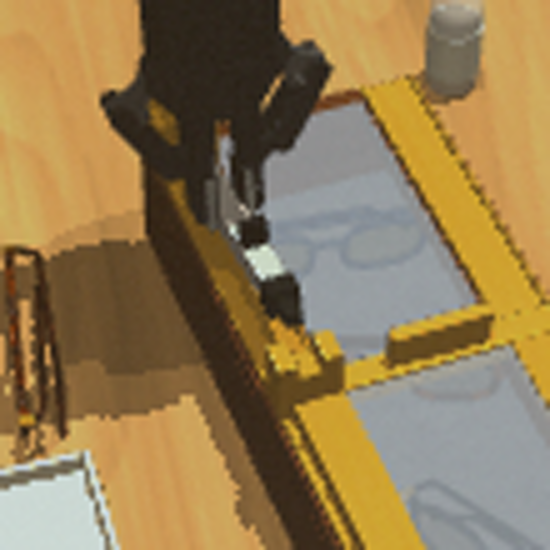

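```bash

python3 - <<'E'
from plan import *
p,R=cur()
q=planR(p,R,[(*bar_pose(201,102,9.5,14.3),3),(*bar_pose(201,102.3,6,14.3),7)])
planR(*q,[(*bar_pose(201,102.7,2,14.3),10)])
E
```

```text
[-0.4, 0.2, 0, 0, 0, 0.004, -0.5, 0.2, 0, 0, 0, 0.003, -0.4, 0.2, -0.1, -0.001, 0, 0.004, 0, 0.7, 0, 0, 0, 0.009, 0, 0.6, 0, 0, 0, 0.009]
[0, 0.7, 0, 0, 0, 0.009, 0, 0.6, 0, 0, 0, 0.008, 0, 0.7, 0, 0, 0, 0.009, 0.1, 0.6, 0, 0, 0, 0.008, 0, 0.7, 0, 0, 0, 0.009]
end [-70.1 122.  112.6]
[0, 0.5, 0, 0, 0, 0.007, 0, 0.5, 0, 0, 0, 0.007, 0, 0.5, 0, 0, 0, 0.007, 0, 0.5, 0, 0, 0, 0.007, 0, 0.5, 0, 0, 0, 0.007]
[0, 0.5, 0, 0, 0, 0.007, 0, 0.5, 0, 0, 0, 0.007, 0.1, 0.6, 0, 0, 0, 0.007, 0, 0.5, 0, 0, 0, 0.007, 0.1, 0.5, 0, 0, 0, 0.007]
end [-70.1 121.4 107.5]
```

move_arm(targets=[-0.4,0.2,0,0,0,0.004,-0.5,0.2,0,0,0,0.003,-0.4,0.2,0,0,0,0.004,0,0.7,0,0,0,0.009,0,0.6,0,0,0,0.009])

```text
time_s: 19.6
position: [0.5015, 0.0968, 0.1158]
tool_rot: [[0.148, 0.023, 0.989], [-0.978, -0.145, 0.15], [0.147, -0.989, 0.001]]
ft_force: [0.7, -9.0, -2.2]
grip_width: 0.015
```

move_arm(targets=[0,0.7,0,0,0,0.009,0,0.6,0,0,0,0.008,0,0.7,0,0,0,0.009,0.1,0.6,0,0,0,0.008,0,0.7,0,0,0,0.009])

```text
time_s: 20.23
position: [0.5015, 0.0962, 0.1124]
tool_rot: [[0.149, 0.016, 0.989], [-0.983, -0.103, 0.15], [0.104, -0.995, 0.001]]
ft_force: [1.3, -9.9, -3.1]
grip_width: 0.0145
```

```bash

python3 - <<'E'
from inhand import *
s=env.observe(); print(s['time_s'],tocab(s['position']),s['ft_force'],s['wrist_torque'],s['grip_width'])
E
```

```text
20.225 [-70.01703749 121.85333239 112.44828793] [ 1.28393618 -9.86968294 -3.10486471] [-1.53291514 -0.18834345  0.05318911] 0.014453872343363138
```

move_arm(targets=[0,0.5,0,0,0,0.007,0,0.5,0,0,0,0.007,0,0.5,0,0,0,0.007,0,0.5,0,0,0,0.007,0,0.5,0,0,0,0.007])

```text
time_s: 20.85
position: [0.5016, 0.0959, 0.1099]
tool_rot: [[0.149, 0.011, 0.989], [-0.986, -0.069, 0.15], [0.07, -0.998, 0.001]]
ft_force: [0.4, -9.1, -3.1]
grip_width: 0.0148
```

move_arm(targets=[0,0.5,0,0,0,0.007,0,0.5,0,0,0,0.007,0.1,0.6,0,0,0,0.007,0,0.5,0,0,0,0.007,0.1,0.5,0,0,0,0.007])

```text
time_s: 21.48
position: [0.5016, 0.0956, 0.1072]
tool_rot: [[0.15, 0.006, 0.989], [-0.988, -0.034, 0.15], [0.035, -0.999, 0.001]]
ft_force: [2.2, -9.0, -3.8]
grip_width: 0.0147
```

```bash

python3 - <<'E'
from inhand import *
s=env.observe(); print(s['time_s'],tocab(s['position']),s['ft_force'],s['wrist_torque'],s['grip_width'])
im=save('wrist','w13'); T,m=run('w13',s)
cv2.imwrite('pics/z13w.png',cv2.resize(im['pixels'][0:250,220:420,::-1],None,fx=2.4,fy=2.4,interpolation=cv2.INTER_CUBIC))
im=save('side','s13')
cv2.imwrite('pics/z13.png',cv2.resize(im['pixels'][130:240,260:370,::-1],None,fx=5,fy=5,interpolation=cv2.INTER_CUBIC))
im=save('scene','c13')
cv2.imwrite('pics/z13c.png',cv2.resize(im['pixels'][140:240,290:390,::-1],None,fx=5,fy=5,interpolation=cv2.INTER_CUBIC))
E
```

```text
21.475 [-70.00341926 121.27959844 107.2478358 ] [ 2.15188367 -9.03082892 -3.79417617] [-1.67398248 -0.17150432  0.02155567] 0.014665155935028576
tube 2818 x -43.0 -14.0 z [-12.6  12.8] y top med -7.14 slope deg -0.49 y at mid -7.15
collar 970 x -53.0 -45.0 z [-12.4  12.6] y top med -8.97 slope deg 1.26 y at mid -8.95
plunger 8202 x -97.0 -56.0 z [-12.7  12.7] y top med -22.89 slope deg 20.27 y at mid -19.85
```

View pics/z13.png

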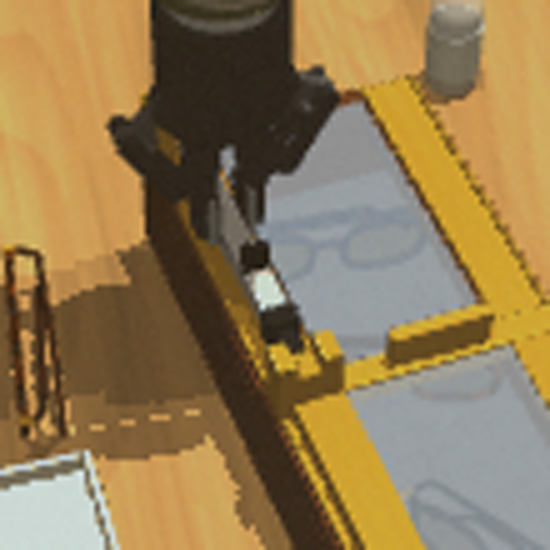

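View pics/z13c.png

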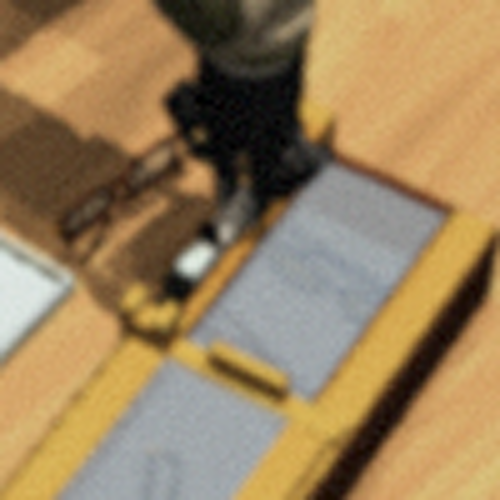

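View pics/z13w.png

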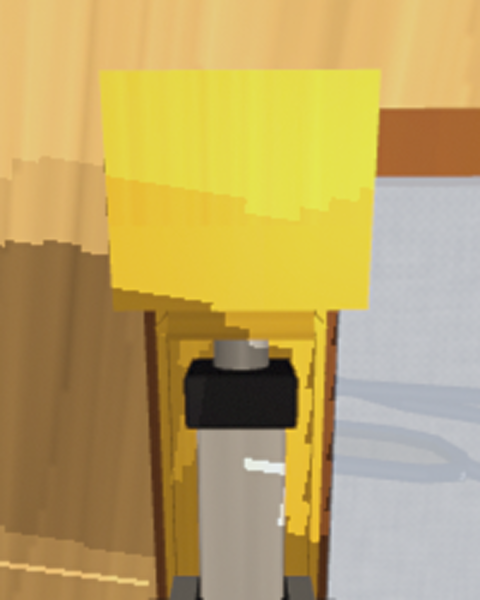

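```bash

python3 - <<'E'
from plan import *
p,R=cur()
q=planR(p,R,[(*bar_pose(201,102.7,-0.5,14.3),10)])
planR(*q,[(*bar_pose(201,102.7,-0.5,4),15)])
E
```

```text
[0, 0.3, 0, 0, 0, 0.004, 0, 0.3, 0, 0, 0, 0.004, 0, 0.3, 0, 0, 0, 0.004, 0, 0.3, 0, 0, 0, 0.005, 0, 0.3, 0, 0, 0, 0.004]
[0, 0.3, 0, 0, 0, 0.005, 0, 0.4, 0, 0, 0, 0.004, 0, 0.3, 0, 0, 0, 0.005, -0.1, 0.4, 0, 0, 0, 0.004, 0, 0.3, -0.1, -0.001, 0, 0.005]
end [-70.1 121.2 104. ]
[0.7, 0, 0, 0, 0, 0, 0.7, 0, 0, 0, 0, 0, 0.7, 0, 0, 0, 0, 0, 0.7, 0, 0, 0, 0, 0, 0.7, 0, 0, 0, 0, 0]
[0.7, 0, 0, 0, 0, 0, 0.7, 0, 0, 0, 0, 0, 0.7, 0, 0, 0, 0, 0, 0.7, 0, 0, 0, 0, 0, 0.7, 0, 0, 0, 0, 0]
[0.7, 0, 0, 0, 0, 0, 0.6, 0, 0, 0, 0, 0, 0.7, 0, 0, 0, 0, 0, 0.6, 0, 0, 0, 0, 0, 0.7, 0, 0, 0, 0, 0]
end [-70.1 111.  103.9]
```

move_arm(targets=[0,0.3,0,0,0,0.004,0,0.3,0,0,0,0.004,0,0.3,0,0,0,0.004,0,0.3,0,0,0,0.005,0,0.3,0,0,0,0.004])

```text
time_s: 22.25
position: [0.5016, 0.0956, 0.1057]
tool_rot: [[0.15, 0.003, 0.989], [-0.989, -0.014, 0.15], [0.014, -1.0, 0.001]]
ft_force: [1.8, -8.7, -4.1]
grip_width: 0.0146
```

move_arm(targets=[0,0.3,0,0,0,0.005,0,0.3,0,0,0,0.004,0,0.3,0,0,0,0.004,0,0,0,0,0,0,0,0,0,0,0,0])

```text
time_s: 22.88
position: [0.5017, 0.0956, 0.1047]
tool_rot: [[0.15, 0.001, 0.989], [-0.989, -0.001, 0.15], [0.001, -1.0, 0.001]]
ft_force: [0.4, -8.8, -4.9]
grip_width: 0.0144
```

```bash

python3 - <<'E'
from inhand import *
s=env.observe(); print(s['time_s'],tocab(s['position']),s['ft_force'],s['wrist_torque'],s['grip_width'],s['tool_rot'])
im=save('wrist','w14'); T,m=run('w14',s)
im=save('side','s14')
cv2.imwrite('pics/z14.png',cv2.resize(im['pixels'][130:240,260:370,::-1],None,fx=5,fy=5,interpolation=cv2.INTER_CUBIC))
E
```

```text
22.875 [-70.01198763 121.1949638  104.74134171] [ 0.41510356 -8.75219936 -4.91483912] [-1.67402536 -0.26345338  0.06716092] 0.014375723391107377 [[ 1.49637195e-01  8.32353463e-04  9.88740622e-01]
 [-9.88740467e-01 -8.85031149e-04  1.49637917e-01]
 [ 9.99617887e-04 -9.99999262e-01  6.90547972e-04]]
tube 2853 x -43.0 -14.0 z [-12.7  12.7] y top med -7.1 slope deg -0.6 y at mid -7.1
collar 971 x -53.0 -45.0 z [-12.8  12.6] y top med -8.88 slope deg -0.68 y at mid -8.87
plunger 8153 x -97.0 -56.0 z [-12.7  12.7] y top med -22.63 slope deg 20.31 y at mid -19.39
```

View pics/z14.png

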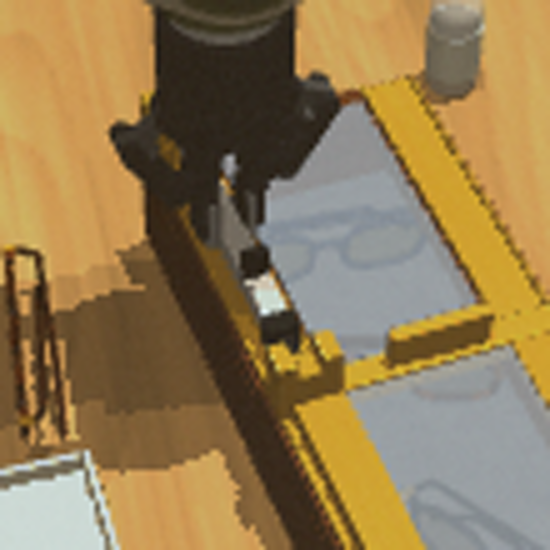

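move_arm(targets=[0,0.2,0,0,0,0.003,0,0.2,0,0,0,0.003,0,0.1,0,0,0,0.003,1,0,0,0,0,0,1,0,0,0,0,0])

```text
time_s: 23.6
position: [0.5019, 0.0936, 0.1042]
tool_rot: [[0.15, -0.001, 0.989], [-0.989, 0.008, 0.15], [-0.008, -1.0, 0.001]]
ft_force: [0.7, -8.2, -5.0]
grip_width: 0.0148
```

move_arm(targets=[1,0,0,0,0,0,1,0,0,0,0,0,1,0,0,0,0,0,0,0,0,0,0,0,0,0,0,0,0,0])

```text
time_s: 24.22
position: [0.5023, 0.0909, 0.1042]
tool_rot: [[0.15, -0.001, 0.989], [-0.989, 0.009, 0.15], [-0.009, -1.0, 0.001]]
ft_force: [1.2, -6.9, -4.7]
grip_width: 0.0146
```

```bash

python3 - <<'E'
from inhand import *
s=env.observe(); print(s['time_s'],tocab(s['position']),s['ft_force'],s['wrist_torque'],s['grip_width'])
im=save('wrist','w15'); T,m=run('w15',s)
im=save('side','s15')
cv2.imwrite('pics/z15.png',cv2.resize(im['pixels'][130:240,260:370,::-1],None,fx=5,fy=5,interpolation=cv2.INTER_CUBIC))
E
```

```text
24.225 [-70.02910345 116.49183928 104.15259054] [ 1.21829652 -6.85864261 -4.73669015] [-1.43402114 -0.22895391  0.0423757 ] 0.014572878149711239
tube 2867 x -43.0 -14.0 z [-12.6  12.7] y top med -7.0 slope deg -0.88 y at mid -7.0
collar 984 x -53.0 -45.0 z [-12.9  12.6] y top med -8.78 slope deg -0.28 y at mid -8.78
plunger 7850 x -97.0 -56.0 z [-12.7  12.7] y top med -22.17 slope deg 30.89 y at mid -16.68
```

View pics/z15.png

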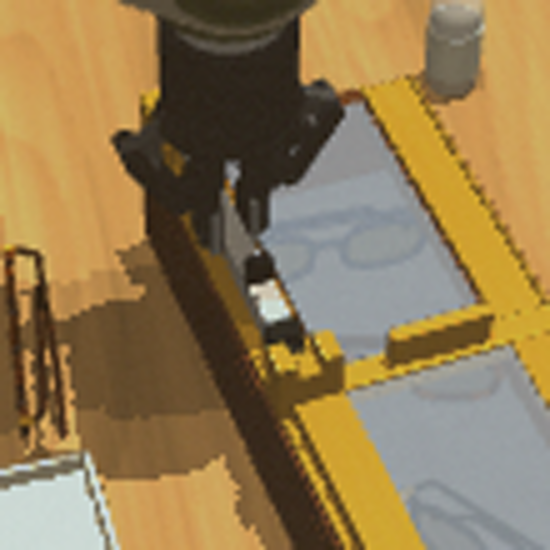

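move_arm(targets=[1,-0.2,0,0,0,0,1,-0.2,0,0,0,0,1,0,0,0,0,0,0.5,0,0,0,0,0,0,0,0,0,0,0])

```text
time_s: 24.95
position: [0.5028, 0.0876, 0.1045]
tool_rot: [[0.15, -0.001, 0.989], [-0.989, 0.009, 0.15], [-0.009, -1.0, 0.001]]
ft_force: [1.0, -5.8, -4.6]
grip_width: 0.0146
```

```bash

python3 - <<'E'
from inhand import *
s=env.observe(); print(s['time_s'],tocab(s['position']),s['ft_force'],s['wrist_torque'],s['grip_width'])
im=save('wrist','w16'); T,m=run('w16',s)
E
```

```text
24.95 [-70.09351161 113.18583718 104.50186614] [ 0.96651327 -5.79099594 -4.62439424] [-1.21220179 -0.18035155  0.00733602] 0.014631939657428981
tube 2855 x -43.0 -14.0 z [-12.7  12.8] y top med -7.06 slope deg -0.62 y at mid -7.05
collar 973 x -53.0 -45.0 z [-12.9  12.6] y top med -8.72 slope deg 0.01 y at mid -8.7
plunger 7609 x -97.0 -56.0 z [-12.7  12.7] y top med -21.59 slope deg 35.28 y at mid -14.66
```

move_arm(targets=[0.5,0,0,0,0,0,0.5,0,0,0,0,0,0.5,0,0,0,0,0,0.5,0,0,0,0,0,0,0,0,0,0,0])

```text
time_s: 25.62
position: [0.5031, 0.0858, 0.1045]
tool_rot: [[0.15, -0.001, 0.989], [-0.989, 0.009, 0.15], [-0.009, -1.0, 0.001]]
ft_force: [0.5, -4.9, -5.3]
grip_width: 0.015
```

move_arm(targets=[0.5,0,0,0,0,0,0.5,0,0,0,0,0,0.3,0,0,0,0,0,0,0,0,0,0,0,0,0,0,0,0,0])

```text
time_s: 26.25
position: [0.5032, 0.0848, 0.1048]
tool_rot: [[0.149, -0.001, 0.989], [-0.989, 0.01, 0.149], [-0.01, -1.0, 0.001]]
ft_force: [0.8, -4.7, -4.6]
grip_width: 0.0144
```

move_arm(targets=[0.4,0,0,0,0,0,0.4,0,0,0,0,0,0.4,0,0,0,0,0,0,0,0,0,0,0,0,0,0,0,0,0])

```text
time_s: 26.88
position: [0.5033, 0.0843, 0.1048]
tool_rot: [[0.149, -0.001, 0.989], [-0.989, 0.011, 0.149], [-0.011, -1.0, 0.001]]
ft_force: [0.4, 4.7, -3.4]
grip_width: 0.0146
```

```bash

python3 - <<'E'
from inhand import *
s=env.observe(); print(s['time_s'],tocab(s['position']),s['ft_force'],s['wrist_torque'],s['grip_width'])
im=save('wrist','w17'); T,m=run('w17',s)
im=save('side','s17')
cv2.imwrite('pics/z17.png',cv2.resize(im['pixels'][130:240,260:370,::-1],None,fx=5,fy=5,interpolation=cv2.INTER_CUBIC))
E
```

```text
26.875 [-70.11333717 109.78617759 104.81740293] [ 0.3874109   4.72468298 -3.3992546 ] [ 0.47817056 -0.01134837  0.02229495] 0.014556237851556629
tube 2849 x -43.0 -14.0 z [-12.7  12.7] y top med -7.08 slope deg -0.68 y at mid -7.09
collar 965 x -53.0 -45.0 z [-12.4  12.6] y top med -8.72 slope deg 1.64 y at mid -8.76
plunger 7380 x -97.0 -56.0 z [-12.7  12.7] y top med -20.72 slope deg 36.97 y at mid -12.77
```

View pics/z17.png

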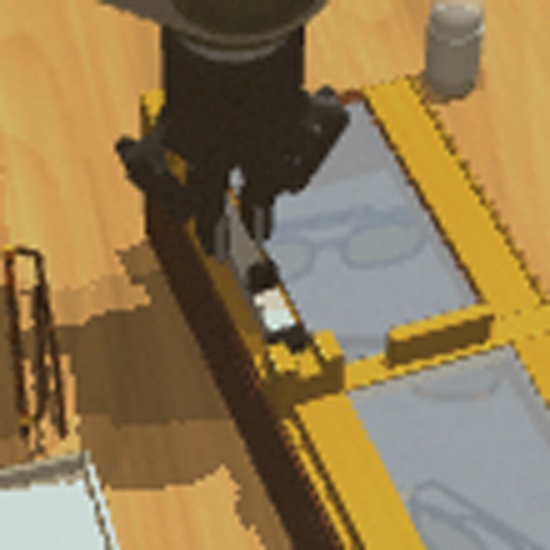

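move_arm(targets=[-0.3,0,0,0,0,0,0,0,0,0,0,0,0,0,0,0,0,0,0,0,0,0,0,0,0,0,0,0,0,0], squeeze=20)

```text
time_s: 27.6
position: [0.5033, 0.0842, 0.1048]
tool_rot: [[0.149, -0.001, 0.989], [-0.989, 0.011, 0.149], [-0.011, -1.0, 0.001]]
ft_force: [-1.1, 4.3, -4.1]
grip_width: 0.0153
```

move_arm(targets=[0,0,0,0,0,0,0,0,0,0,0,0,0,0,0,0,0,0,0,0,0,0,0,0,0,0,0,0,0,0], hand=-0.3)

```text
time_s: 28.22
position: [0.5034, 0.0839, 0.1048]
tool_rot: [[0.149, -0.0, 0.989], [-0.989, 0.01, 0.149], [-0.01, -1.0, 0.001]]
ft_force: [0.7, 0.1, 0.0]
grip_width: 0.0299
```

move_arm(targets=[0,-3,0,0,0,0,0,-8,0,0,0,0,0,-20,0,0,0,0,0,-40,0,0,0,0,0,-50,0,0,0,0])

```text
time_s: 28.85
position: [0.503, 0.0827, 0.2271]
tool_rot: [[0.149, -0.002, 0.989], [-0.989, 0.01, 0.149], [-0.01, -1.0, -0.0]]
ft_force: [0.6, 0.3, 0.2]
grip_width: 0.0302
```

```bash

python3 - <<'E'
from inhand import *
s=env.observe(); print(s['time_s'],tocab(s['position']),s['ft_force'],s['wrist_torque'],s['grip_width'])
im=save('wrist','w18')
im=save('side','s18')
cv2.imwrite('pics/z18.png',cv2.resize(im['pixels'][130:240,260:370,::-1],None,fx=5,fy=5,interpolation=cv2.INTER_CUBIC))
E
```

```text
28.85 [-70.61731211 108.31981759 227.14765695] [0.6280956  0.32382906 0.21531624] [-0.05183438  0.00117512  0.00379567] 0.030205132124086122
```

View pics/z18.png

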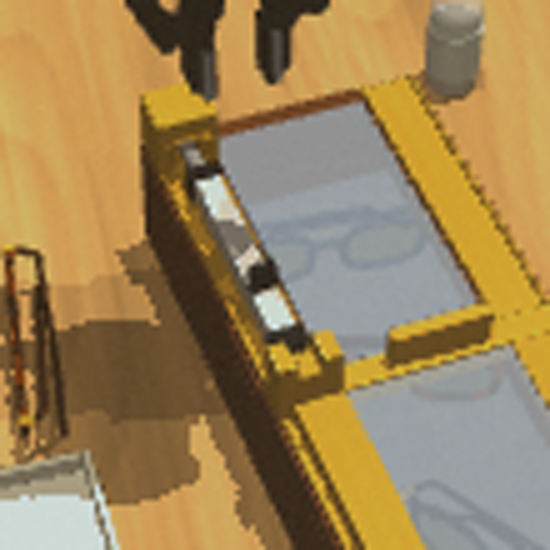

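View pics/w18.png

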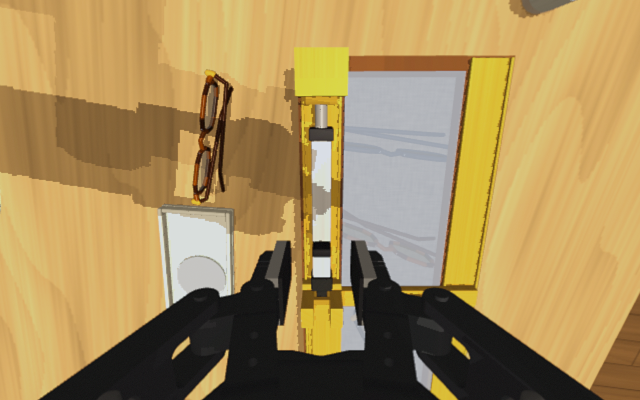

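move_arm(targets=[25,0,0,0,0,0,25,0,0,0,0,0,25,0,0,0,0,0,20,0,0,0,0,0,15,0,0,0,0,0])

```text
time_s: 29.58
position: [0.5199, -0.0269, 0.2247]
tool_rot: [[0.149, -0.001, 0.989], [-0.989, 0.01, 0.149], [-0.01, -1.0, 0.001]]
ft_force: [0.9, -0.6, 0.4]
grip_width: 0.0298
```

move_arm(targets=[0,0,0,0,0,0,0,0,0,0,0,0,0,0,0,0,0,0,0,0,0,0,0,0,0,0,0,0,0,0])

```text
time_s: 30.2
position: [0.5198, -0.0258, 0.2247]
tool_rot: [[0.15, -0.001, 0.989], [-0.989, 0.01, 0.15], [-0.01, -1.0, 0.001]]
ft_force: [0.0, -0.1, 1.2]
grip_width: 0.0298
```

```bash

python3 - <<'E'
from inhand import *
im=save('wrist','w19'); s=env.observe(); print(s['time_s'],tocab(s['position']))
cv2.imwrite('pics/z19.png',cv2.resize(im['pixels'][0:290,230:410,::-1],None,fx=2,fy=2,interpolation=cv2.INTER_CUBIC))
cv2.imwrite('pics/z19.png',cv2.resize(im['pixels'][90:260,260:400,::-1],None,fx=4,fy=3.5,interpolation=cv2.INTER_CUBIC))
E
```

```text
30.25 [-70.18593505  -1.58732337 224.73828791]
```

View pics/w19.png

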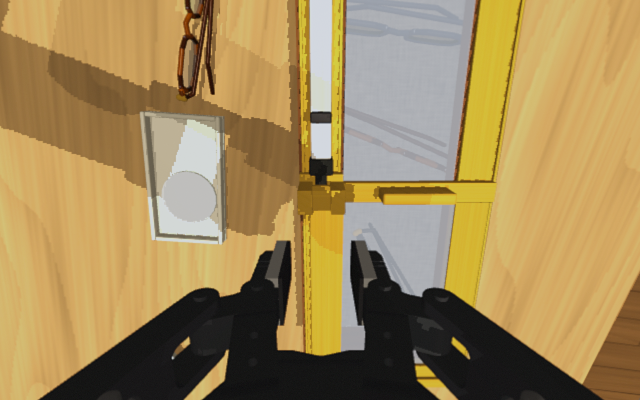

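View pics/z19.png

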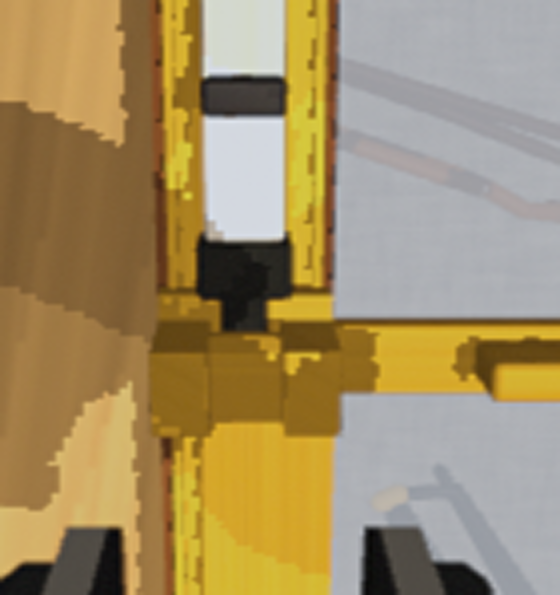

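```bash

python3 - <<'E'
from inhand import *
im=load('w19'); g=lambda n,u,v,z: print(n,tocab(onz(im,260+(u+.5)/4-.5,90+(v+.5)/3.5-.5,z)).round(1))
g('lip front top',245,355,.117); g('pull +y edge',530,366,.12); g('pull -y',530,398,.12); g('cap nose top edge',245,297,.112);g('nose at lip',245,330,.107)
i2=load('w18')
print('block',tocab(onz(i2,322,95.5,.126)).round(1),'collar tip face top',tocab(onz(i2,321,127.5,.112)).round(1))
# door leading end gap at the -y end from side image
b=load('s18'); a=b['pixels'][200:300,330:430,::-1]; cv2.imwrite('pics/z20.png',cv2.resize(a,None,fx=5,fy=5,interpolation=cv2.INTER_CUBIC))
print(env.observe()['time_s'])
E
```

```text
lip front top [-70.5   4.6 117. ]
pull +y edge [-12.9   2.8 120. ]
pull -y [-12.3  -4.9 120. ]
cap nose top edge [-70.5  17.3 112. ]
nose at lip [-70.4   8.1 107. ]
block [-70.2 188.6 126. ] collar tip face top [-70.9 164.7 112. ]
30.25
```

View pics/z20.png

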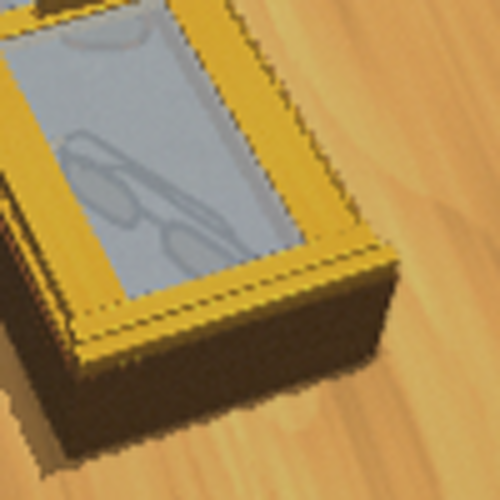

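```bash
python3 -c "
from rig import env
print(env.observe()['time_s'],env.close_job())"
```

```text
the job is handed in; nothing more can be done
30.25 None
```

The door is shut and the bar is sprung between the socket and the keeper on its own. I handed the job in at 30.3 s with the robot clear of everything.

- **Door:** I pushed it by the pull with closed fingers until it sat on its stop, at about 13 N. The later side view shows the leading edge against the end of the cabinet.
- **Bar:** I gripped it at bar_mid, put the tip into the socket at about a 12° tilt, and pressed the plunger in to about 14 mm at roughly 9–10 N. I then lowered the nose in front of the keeper and let the spring carry it under the lip.
- **Seating:** In the last pictures the nose vanishes under the lip, centred between the cheeks. The cap edge is at cabinet y 17.3 mm, where 17 is expected, and the collar face at 164.7 mm, where 165 is expected. Both mean about 4 mm of plunger travel, which is fully seated.
- **Bystanders:** The tray, the lens and the spectacle frame look undisturbed in the last pictures, and nothing came near the rest.

Two readings disagreed with the rest:

- **Wrist camera:** It read heights about 1.5 mm too high and was about 0.9 mm off sideways. I corrected for both.
- **Downward force:** A pull of about 3 N beyond the bar's own weight showed on the wrist while lowering the nose, and I did not find its cause. It went once I opened the fingers, and the bar did not move.

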